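Make up two bead-craft kits

ROBOT

A 6-joint arm with a two-finger parallel gripper is mounted at the origin on the work surface. World frame = base frame: x ahead of the robot, y to its left, z up, the work surface at z = 0. Lengths are in m, angles in rad, forces in N, time in s.
With the tool pointing down it reaches from about 0.35 to 0.975 m from the base axis. Payload 4.9 kg.
Tool frame: the origin (TCP) lies at the very end of the fingers, on their centre line; the grasp point (between the pads) lies 19 mm behind it; z points along the fingers, x is the direction in which the jaws open and shut, and the axes are right-handed (so a half turn about z gives the same grasp; the last joint's range is limited). The gripper opens to 85 mm and grips with 20 to 120 N. Pads are 22 mm wide; open, the fingers measure 114 mm over their backs; the gripper's body (76 mm by 85 mm) begins 54 mm behind the grasp point. The pads swing forward as they close: fully open they stand 13 mm farther back than shut.
Start: joints at [1.169, 0.053, 1.613, -0, 1.476, -0.119], TCP at [0.174, 0.6, 0.231] pointing down, gripper open.
Joint ranges: [-3.01, 3.01], [-1.01, 2.22], [0.06, 2.58], [-1.02, 4.17], [0.09, 2.62], [-3.14, 3.14]. Speed limits (rad/s): [2.57, 2.57, 3.14, 3.14, 3.14, 3.14].

INTERFACE

Orientations are given as a unit quaternion [w, x, y, z].
In Python, from plant import * gives the robot as it stands.
- The arm moves only by the shell command python3 -m inch 'ROWS'. ROWS is text: rows parted by semicolons, each of 7 numbers parted by spaces: the shift along the tool's x, y, z in m, then the turn, a rotation vector about the tool's x, y, z in rad, then the closure, from 0 (fully open) to 1 (shut). A call has 1 to 10 rows; each row shifts and turns the commanded pose from where the row before left it, along the tool's axes as they then stand; what a row does not reach is not made up. A row lasts 1/12 s, in which the tool goes at most 41.7 mm and 7.16 degrees, less where a joint would pass 70% of its speed; a pose out of reach is approached as far as the arm can. A call with a gripper value outside its range is refused whole. The fingers move at their own pace and stop on an object; the grip force is fixed at half the most. Time passes only in rows, so rows that do not move let the fingers close. It gives the time, the measured TCP pose, the force and the opening at its end, in the units of the state.
- state(): the state, without advancing time (a new reading comes with each control period).
- grab_frame(name): name is "scene" or "top" or "wrist"; returns the picture (480x640x3 uint8, blue, green, red); there is no depth.
- camera_info(name): a dict with "vertical_fov" (degrees; the focal length in pixels is half the picture's height over the tangent of half this angle, whatever the lens; pixels are square), "cx", "cy" (the principal point, pixels), "origin" and "rotation" of the camera in the world. Camera axes: x right, y down, z forward; pixel columns grow to the right and rows downward; lengths in m; the calibration is good to about 2 mm. A picture is of the moment at which its call begins: read the wrist's pose just before it. camera_info takes no time and is no camera call; for the wrist camera it gives the pose at the moment of the call.
- job_done(): hands the job in, once; it reports no verdict.
The state is a dict: "time": time; "joint_pos": joint angles; "joint_vel": joint speeds; "joint_efforts": joint torques, N m; "tool_pos": TCP position; "tool_rot": TCP orientation; "contact_force": force on the tool from outside, world axes, zero at the start; "ft_torque": the same for the moment, N m; "gripper_width": opening from 0.0 (shut) to 1.0 (fully open).
Only numpy, scipy, OpenCV 4.12 (cv2) and the standard library are available. Lean on these libraries where they do the work, as an engineer would, in place of code of your own. Each camera call takes 0.05 s, during which the arm holds its last target.

TASK

Make up two kits from the stock on the grey mat. For the bracelet kit, lay the larger wooden ring flat in the middle of the round tray, with the barrel bead standing upright on the tray floor inside the ring; for the necklace kit, stand the smaller thread reel upright in the narrow compartment of the divided tray and the corked jar upright in its wide compartment. Leave the smaller ring, the larger reel, the bowl of beads and the pliers where they are.

Things in the scene. Friction and masses are not known exactly. Their poses are not given: they have to be found in the camera images.
- round_tray: Fixed round shallow tray of pale wood, 126 mm outside diameter, 14 mm high, rim wall 4 mm, floor 4 mm thick (118 mm inside diameter). Origin: centre of its underside; z up. It stands on the 3 mm mat, so its inner floor is 7 mm above the table.
- split_tray: Fixed rectangular pale wood tray, 130 (its x) by 96 (its y) by 16 mm high, walls 4 mm, inner floor 4 mm above its underside, 7 mm above the table. Any yaw. A 4 mm cross wall along y makes a narrow compartment, inside 50 (x) by 88 (y) mm, centred at tray x = -36 mm, y = 0, and a wide one, 68 by 88 mm, centred at x = +27 mm, y = 0. Origin: centre of its underside.
- big_ring: The larger of two loose flat brown wooden rings, 62 mm outside, 42 mm inside diameter, 12 mm high, about 30 g, lying flat on the 3 mm mat. Origin: centre of its underside; z up. 
- small_ring: The smaller wooden ring, 40 mm outside, 24 mm inside diameter, 10 mm high, lying flat on the mat; not needed, leave it. Origin: centre of its underside; z up. 
- small_reel: The smaller of two reels of black thread with pale wooden end discs: upright cylinder 30 mm diameter, 36 mm high, about 30 g. Origin: centre of its underside; z up. Starts standing upright on the grey mat (mat top is 3 mm above the table).
- big_reel: The larger reel of black thread with pale wooden end discs: upright cylinder 50 mm diameter, 60 mm high; not needed, leave it. Origin: centre of its underside; z up. Starts standing upright on the grey mat (mat top is 3 mm above the table).
- barrel_bead: Large barrel-shaped dark wooden bead standing on end: 36 mm high, 26 mm diameter from 8 to 28 mm height, tapering to 20 mm diameter at both ends, small black hole in the top, about 25 g. Origin: centre of its underside; z up. Starts standing upright on the grey mat (mat top is 3 mm above the table).
- jar: Small pale, cloudy glass jar with a cork stopper (beads inside show only faintly): straight body 38 mm diameter up to 36 mm height, shoulder to 40 mm, then 24 mm diameter neck and cork up to 56 mm, about 70 g. Origin: centre of its underside; z up. Starts standing upright on the grey mat (mat top is 3 mm above the table).
- bowl: Bystander: loose ceramic bowl of pale beads, 100 mm diameter, 40 mm high, on the table beyond the mat's left (+y) edge. Origin: centre of its underside; z up. 
- pliers: Bystander: loose small pliers with black handles, about 155 mm long, 60 mm wide over the handles, 14 mm high, lying on the table beyond the mat's right (-y) edge, jaws to its own +x. Origin: near its middle, on the table.
Not all that is in view belongs to the job. Leave any orange or yellow look-alike of the big_ring alone.

How it is judged:
At the end, for the whole second after the job is handed in: Big ring flat on the round tray floor, within 15 mm of centre; bead upright on that floor within 10.5 mm of ring centre; small reel upright on the narrow compartment floor, jar on the wide one (within 0.15 rad); all at rest; small ring, big reel, bowl, pliers within 20 mm of their start (horizontal distance between big_ring and round_tray below 0.015 m and z of big_ring in the frame of round_tray between 0.001 and 0.008 m and angle between big_ring's own z axis and vertical below 0.1 rad and horizontal distance between barrel_bead and big_ring below 0.0105 m and z of barrel_bead in the frame of round_tray between 0.001 and 0.008 m and angle between each of barrel_bead, small_reel, jar's own z axis and vertical below 0.15 rad and x of small_reel in the frame of split_tray between -0.0485 and -0.0235 m and y of small_reel in the frame of split_tray between -0.031 and 0.031 m and z of small_reel in the frame of split_tray between 0.001 and 0.008 m and x of jar in the frame of split_tray between 0.0105 and 0.0435 m and y of jar in the frame of split_tray between -0.0265 and 0.0265 m and z of jar in the frame of split_tray between 0.001 and 0.008 m and distance of each of small_ring, big_reel, bowl, pliers from where it was at the start of the episode below 0.02 m and linear speed of each of big_ring, barrel_bead, small_reel, jar below 0.02 m/s and angular speed of each of big_ring, barrel_bead, small_reel, jar below 0.3 rad/s); the robot touches nothing.
It fails at once if A thing that should be left alone was moved more than 20 mm: small_ring (distance of small_ring from where it was at the start of the episode above 0.02 m).
It fails at once if A thing that should be left alone was moved more than 20 mm: big_reel (distance of big_reel from where it was at the start of the episode above 0.02 m).
It fails at once if A thing that should be left alone was moved more than 20 mm: bowl (distance of bowl from where it was at the start of the episode above 0.02 m).
It fails at once if A thing that should be left alone was moved more than 20 mm: pliers (distance of pliers from where it was at the start of the episode above 0.02 m).
It also fails if it takes over 115 s, if anything falls off the work surface, if the arm or the gripper's body presses on something with over 40 N, if the wrist force passes 120 N, or if a joint passes its speed limit or range.

## Working session

There is one attempt and no reset: what is moved stays moved. The work goes in short steps, Python scripts to look and compute and a shell command to move; the robot and the scene stay as the last step left them, time stands still between calls to the robot, and variables do not carry over. Pictures are saved under pics/ and viewed, and the job is handed in when it is done.

```bash
ls; mkdir -p pics; python3 - <<'E'
from plant import *
import cv2
s=state();print(s)
for n in("scene","top","wrist"):
    print(n,camera_info(n))
    cv2.imwrite(f"pics/{n}0.png",grab_frame(n))
E
```

```text
pics
{'time': 0.0, 'joint_pos': array([ 1.16896375e+00,  5.33484314e-02,  1.61427714e+00, -4.35121680e-05,
        1.47601111e+00, -1.18989808e-01]), 'joint_vel': array([ 0.00017673, -0.00123254, -0.00031591, -0.00228803,  0.00119772,
        0.00088875]), 'joint_efforts': array([-7.25726895e-04, -3.93687701e+01, -3.70174026e+01, -2.59393682e-04,
        7.00846067e-03, -2.11480915e-05]), 'tool_pos': array([0.17419   , 0.5995898 , 0.23007832]), 'tool_rot': array([ 5.30974721e-04,  7.99712841e-01,  6.00381818e-01, -8.73525112e-04]), 'contact_force': array([ 0.68834616, -0.32602369,  0.27533895]), 'ft_torque': array([-0.01818771,  0.0044226 , -0.03652786]), 'gripper_width': 0.9999411532512898}
scene {'vertical_fov': 46.91550814403705, 'cx': 320.96282718190207, 'cy': 235.9698460960848, 'origin': array([1.18184772, 0.51014916, 1.36305105]), 'rotation': array([-0.1179647 ,  0.39732881,  0.87713008, -0.24260458])}
top {'vertical_fov': 57.066991587132854, 'cx': 320.2296106982563, 'cy': 230.5041459914721, 'origin': array([ 0.38571897, -0.01376852,  1.21997876]), 'rotation': array([ 0.04662397, -0.7033889 ,  0.70754299, -0.04952958])}
wrist {'vertical_fov': 71.24751898778142, 'cx': 321.4012033662915, 'cy': 245.69447289747734, 'origin': array([0.09911314, 0.6221729 , 0.37380318]), 'rotation': array([0.12449816, 0.79005381, 0.59309288, 0.09249873])}
```

View pics/top0.png

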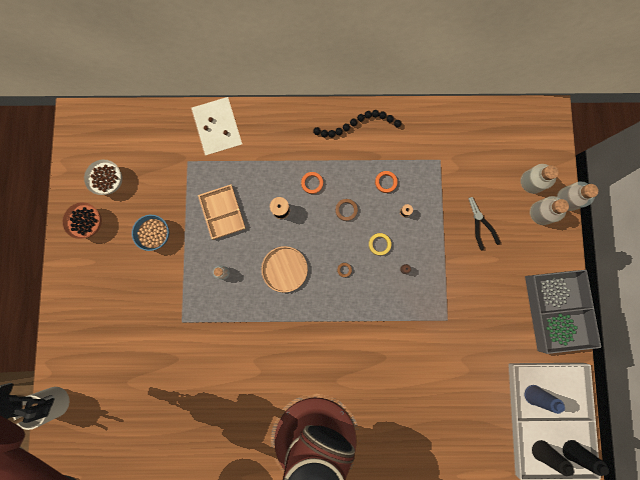

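View pics/scene0.png

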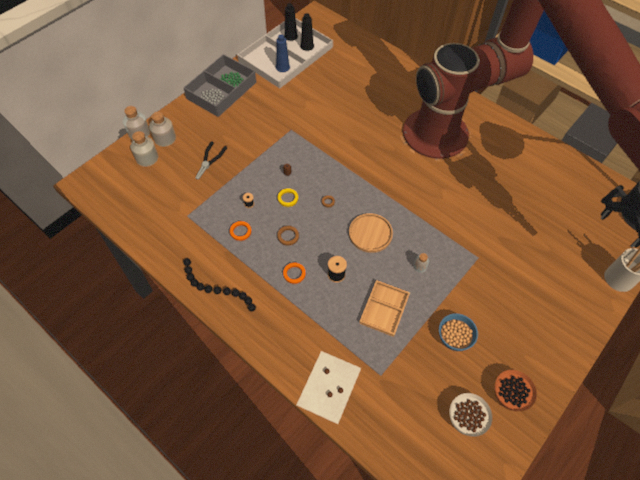

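View pics/wrist0.png

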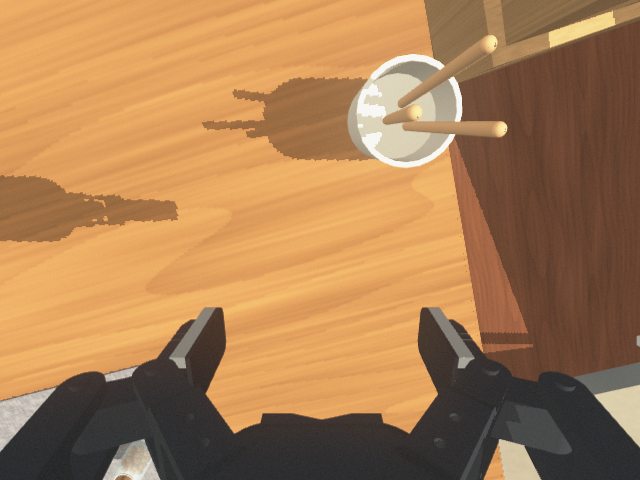

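```bash
cat > h.py <<'E'
from plant import *
import numpy as np, cv2
from scipy.spatial.transform import Rotation as R
def q2R(q): return R.from_quat([q[1],q[2],q[3],q[0]])
class Cam:
    def __init__(s,n):
        i=camera_info(n); s.f=240/np.tan(np.radians(i["vertical_fov"])/2); s.cx,s.cy=i["cx"],i["cy"]; s.o=np.array(i["origin"]); s.R=q2R(i["rotation"]).as_matrix()
    def pl(s,u,v,z):
        d=s.R@np.array([(u-s.cx)/s.f,(v-s.cy)/s.f,1]); return s.o+d*(z-s.o[2])/d[2]
    def proj(s,p):
        c=s.R.T@(np.array(p)-s.o); return np.array([s.cx+s.f*c[0]/c[2],s.cy+s.f*c[1]/c[2]])
E
python3 - <<'E'
from h import *
T=cv2.imread("pics/top0.png");S=cv2.imread("pics/scene0.png")
cv2.imwrite("pics/t_zoom.png",cv2.resize(T[155:325,180:450],None,fx=2.9,fy=2.9,interpolation=cv2.INTER_CUBIC))
cv2.imwrite("pics/s_zoom.png",cv2.resize(S[130:370,185:485],None,fx=2.5,fy=2.5,interpolation=cv2.INTER_CUBIC))
t=Cam("top");s=Cam("scene")
for a,b,z in [((187,161),(191,214),.003),((441,160),0,.003),((347,210),(288,235.5),.015),((285,270),(371,232),.017)]:
    p=t.pl(*a,z);print(p, s.proj(p),b)
E
```

```text
[0.75377043 0.35796152 0.003     ] [379.70500799 374.35610911] (191, 214)
[ 0.75307642 -0.36448886  0.003     ] [185.56959219 214.3329294 ] 0
[ 0.60768795 -0.09384295  0.015     ] [286.78466514 232.66987923] (288, 235.5)
[0.44267472 0.07714005 0.017     ] [369.53094169 229.29552479] (371, 232)
```

View pics/t_zoom.png

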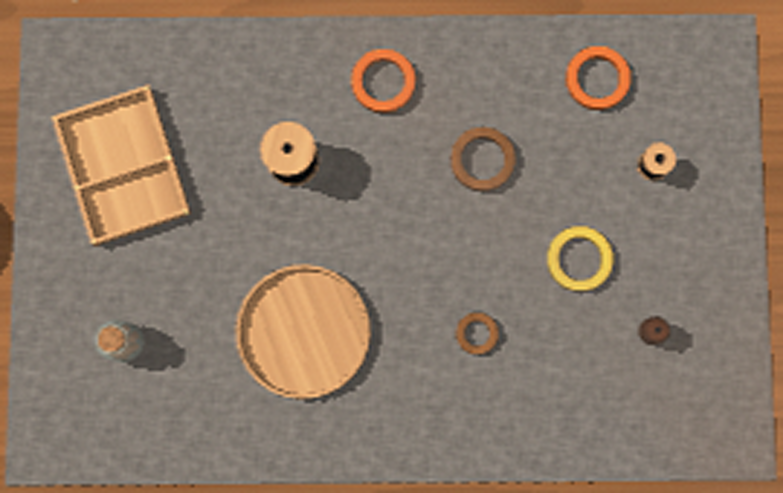

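View pics/s_zoom.png

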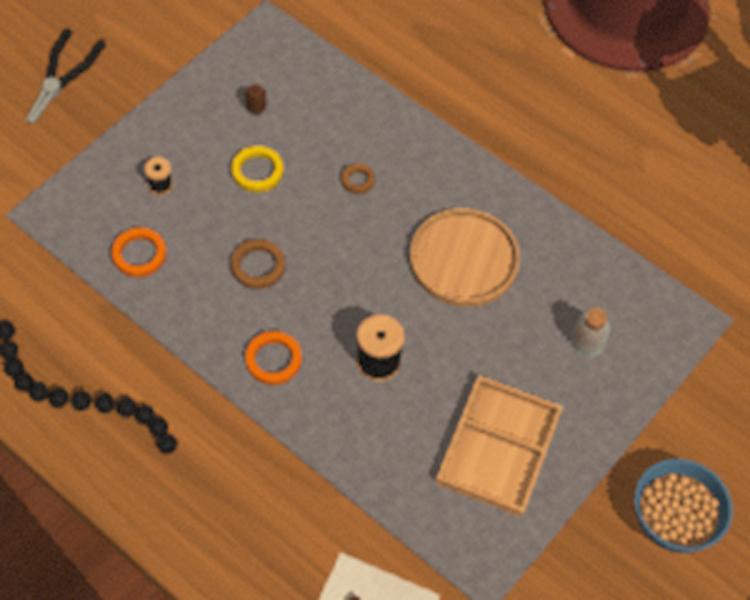

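```bash
python3 - <<'E'
from h import *
T=cv2.imread("pics/top0.png");t=Cam("top");s=Cam("scene");S=cv2.imread("pics/scene0.png")
def blobs(I,cam,roi,tag,Z):
    hsv=cv2.cvtColor(I,cv2.COLOR_BGR2HSV)
    m=((hsv[...,1]>70)).astype(np.uint8)*255
    poly=np.zeros_like(m);cv2.fillPoly(poly,[np.array(roi)],255);m&=poly
    c,_=cv2.findContours(m,cv2.RETR_EXTERNAL,cv2.CHAIN_APPROX_NONE)
    for k in c:
        if cv2.contourArea(k)<25: continue
        (u,v),(a,b),ang=cv2.fitEllipse(k) if len(k)>=5 else ((0,0),(0,0),0)
        p=cam.pl(u,v,Z)
        print(tag,"px %.1f %.1f ax %.1f %.1f area %d -> %.4f %.4f; diam mm %.1f"%(u,v,a,b,cv2.contourArea(k),p[0],p[1],np.sqrt(a*b)*1000*np.linalg.norm(p-cam.o)/cam.f), cv2.minAreaRect(k))
blobs(T,t,[(190,163),(438,163),(443,318),(186,318)],"top",.016)
blobs(S,s,[(293,136),(472,256),(380,360),(194,214)],"scn",.016)
E
```

```text
top px 217.9 271.4 ax 8.2 8.6 area 52 -> 0.4400 0.2594; diam mm 23.5 ((218.0, 271.0), (8.0, 8.0), 90.0)
top px 405.0 268.7 ax 8.5 10.2 area 66 -> 0.4443 -0.2495; diam mm 25.9 ((405.0000305175781, 268.5), (9.192387580871582, 9.192388534545898), 45.0)
top px 344.1 269.5 ax 13.6 14.4 area 152 -> 0.4431 -0.0836; diam mm 38.3 ((344.0, 269.5), (13.0, 14.0), 90.0)
top px 284.0 268.9 ax 45.5 46.3 area 1654 -> 0.4456 0.0799; diam mm 125.8 ((284.0000305175781, 269.0000305175781), (45.25482940673828, 46.66904067993164), 45.0)
top px 379.6 243.8 ax 22.0 22.7 area 390 -> 0.5128 -0.1818; diam mm 61.9 ((379.5, 244.0), (22.0, 23.0), 90.0)
top px 406.0 210.3 ax 11.1 13.7 area 117 -> 0.6058 -0.2573; diam mm 34.9 ((406.00006103515625, 210.50001525878906), (10.60660171508789, 13.435027122497559), 45.0)
top px 346.0 209.3 ax 21.2 22.1 area 367 -> 0.6095 -0.0911; diam mm 60.2 ((346.0, 209.5), (21.0, 22.0), 90.0)
top px 279.6 207.5 ax 18.8 22.3 area 326 -> 0.6157 0.0931; diam mm 57.0 ((280.0, 207.50003051757812), (21.92030906677246, 19.091880798339844), 45.0)
top px 221.2 211.6 ax 40.9 55.9 area 1638 -> 0.
[... 1067 characters left out ...]
iam mm 61.4 ((240.00001525878906, 230.0000457763672), (21.21320343017578, 21.21320343017578), 45.0)
scn px 370.4 232.4 ax 39.3 44.2 area 1363 -> 0.4488 0.0853; diam mm 119.9 ((370.5, 232.5), (39.0, 45.0), 90.0)
scn px 327.8 200.9 ax 12.3 13.4 area 127 -> 0.4465 -0.0777; diam mm 38.1 ((327.5, 201.0), (12.0, 13.0), 90.0)
scn px 248.0 199.5 ax 10.8 16.3 area 110 -> 0.5995 -0.2579; diam mm 39.8 ((248.0, 200.00001525878906), (16.439899444580078, 11.179131507873535), 80.53767395019531)
scn px 287.6 197.2 ax 19.2 21.3 area 320 -> 0.5157 -0.1759; diam mm 60.4 ((287.5, 197.5), (19.0, 21.0), 90.0)
scn px 286.7 169.0 ax 7.9 12.0 area 71 -> 0.4398 -0.2498; diam mm 30.1 ((287.0, 169.0), (8.0, 12.0), 0.0)
```

```bash
python3 - <<'E'
from h import *
s=state();w=Cam("wrist")
Rt=q2R(s["tool_rot"]).as_matrix();p=s["tool_pos"]
print("tool x",Rt[:,0],"y",Rt[:,1],"z",Rt[:,2])
print("cam in tool",Rt.T@(w.o-p)); print(Rt.T@w.R)
for d in (0,-.005,-.013,-.02):
    print(d,[w.proj(p+Rt@np.array([x,y,d])).round(1) for x in(-.0425,.0425) for y in (-.011,.011)])
E
```

```text
tool x [ 0.27907282  0.96026863 -0.00158904] y [ 9.60269746e-01 -2.79073437e-01 -1.76463297e-04] z [-6.12909677e-04 -1.47665630e-03 -9.99998722e-01]
cam in tool [ 0.0004116  -0.07840793 -0.14360495]
[[ 9.99999899e-01 -3.94309607e-04  2.16645374e-04]
 [ 3.08882384e-04  9.51826028e-01  3.06638414e-01]
 [-3.27119178e-04 -3.06638316e-01  9.51826054e-01]]
0 [array([230. , 288.6]), array([233.8, 329.5]), array([410.9, 288.5]), array([407.3, 329.5])]
-0.005 [array([227.2, 293.3]), array([231.2, 335.3]), array([413.7, 293.2]), array([409.8, 335.2])]
-0.013 [array([222.2, 301.4]), array([226.6, 345.2]), array([418.6, 301.4]), array([414.3, 345.1])]
-0.02 [array([217.4, 309.3]), array([222.3, 354.7]), array([423.3, 309.2]), array([418.5, 354.6])]
```

```bash
python3 -m inch '0 0 0 0 0 -0.0943 0;0 0 0 0 0 -0.0943 0;0 0 0 0 0 -0.0943 0;-0.034 0.0215 0 0 0 0 0;-0.034 0.0215 0 0 0 0 0;-0.034 0.0215 0 0 0 0 0;-0.034 0.0215 0 0 0 0 0;-0.034 0.0215 0 0 0 0 0;-0.034 0.0215 0 0 0 0 0;-0.034 0.0215 0 0 0 0 0' && python3 -m inch '-0.034 0.0215 0 0 0 0 0;-0.034 0.0215 0 0 0 0 0;-0.034 0.0215 0 0 0 0 0;-0.034 0.0215 0 0 0 0 0;-0.034 0.0215 0 0 0 0 0;-0.034 0.0215 0 0 0 0 0;-0.034 0.0215 0 0 0 0 0;-0.034 0.0215 0 0 0 0 0;-0.034 0.0215 0 0 0 0 0;-0.034 0.0215 0 0 0 0 0' && python3 -m inch '-0.034 0.0215 0.02 0 0 0 0;-0.034 0.0215 0.02 0 0 0 0;-0.034 0.0215 0.02 0 0 0 0; 0 0 0 0 0 0 0;0 0 0 0 0 0 0'
```

```text
time: 0.98
tool_pos: [0.3253, 0.3604, 0.231]
tool_rot: [0.0, 0.707, 0.707, -0.0]
contact_force: [1.0, -0.2, 0.0]
gripper_width: 1.0
time: 1.82
tool_pos: [0.5405, 0.0202, 0.231]
tool_rot: [-0.0, 0.707, 0.707, -0.0]
contact_force: [0.6, 1.0, 0.9]
gripper_width: 0.999
time: 2.23
tool_pos: [0.5989, -0.0737, 0.1728]
tool_rot: [-0.002, 0.708, 0.706, -0.001]
contact_force: [-0.4, 0.8, -0.1]
gripper_width: 0.999
```

```bash
python3 - <<'E'
from h import *
s=state();w=Cam("wrist");I=grab_frame("wrist");cv2.imwrite("pics/w1.png",I)
Rt=q2R(s["tool_rot"]);print(s["time"],s["tool_pos"],Rt.as_matrix().round(4).tolist())
np.savez("w1.npz",o=w.o,R=w.R)
for n,p in dict(bigring=(.6108,-.0885,.015)).items(): print(n,w.proj(p))
E
```

```text
2.2333 [ 0.59891635 -0.07369372  0.17278575] [[0.0027, 1.0, -0.005], [1.0, -0.0027, 0.0015], [0.0015, -0.005, -1.0]]
bigring [304.95409966 239.53372548]
```

View pics/w1.png

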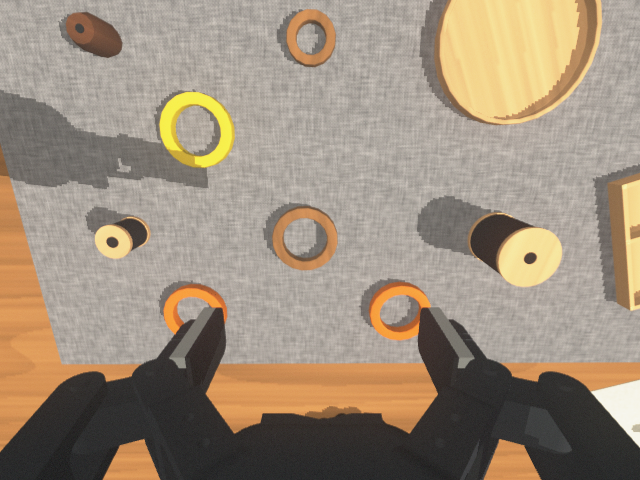

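```bash
python3 - <<'E'
from h import *
I=cv2.imread("pics/w1.png");w=Cam("wrist")
hsv=cv2.cvtColor(I,cv2.COLOR_BGR2HSV)
m=(hsv[...,1]>90).astype(np.uint8)*255; m[:, :]=m; 
box=np.zeros_like(m);box[195:280,255:350]=255
c,_=cv2.findContours(m&box,cv2.RETR_CCOMP,cv2.CHAIN_APPROX_NONE)
for k in c:
    if cv2.contourArea(k)>500:
        e=cv2.fitEllipse(k);print(e,w.pl(*e[0],.015),w.pl(*e[0],.009))
for n,u,v,z in [("bead",79,29,.039),("reel",112,242,.039),("bigreel",530,258,.063),("smring",311,37,.013)]: print(n,w.pl(u,v,z))
E
```

```text
((304.43780517578125, 237.97628784179688), (62.71046447753906, 64.35328674316406), 101.55250549316406) [ 0.61064703 -0.0880774   0.015     ] [ 0.61241338 -0.08839023  0.009     ]
((304.6280822753906, 237.69821166992188), (41.10622787475586, 44.3795166015625), 101.51582336425781) [ 0.61037392 -0.08789328  0.015     ] [ 0.61213486 -0.08820247  0.009     ]
bead [ 0.44541018 -0.24760074  0.039     ]
reel [ 0.60695063 -0.25465393  0.039     ]
bigreel [0.61373947 0.09691939 0.063     ]
smring [ 0.44409963 -0.08013344  0.013     ]
```

```bash
python3 -m inch '-0.0143 0.012 0.02 0 0 0 0;0 0 0.035 0 0 0 0;0 0 0.035 0 0 0 0;0 0 0.035 0 0 0 0;0 0 0.02 0 0 0 0;0 0 0.015 0 0 0 0;0 0 0.005 0 0 0 0;0 0 0 0 0 0 0'
```

```text
time: 2.95
tool_pos: [0.6111, -0.0853, 0.0104]
tool_rot: [-0.001, 0.707, 0.708, -0.0]
contact_force: [0.2, 0.0, 1.4]
gripper_width: 1.003
```

```bash
python3 - <<'E'
from h import *
s=state();I=grab_frame("wrist");cv2.imwrite("pics/w2.png",I)
print(s["time"],s["tool_pos"],s["tool_rot"])
E
```

```text
2.95 [ 0.61106263 -0.08530753  0.01038842] [-5.81063361e-04  7.06519951e-01  7.07692845e-01 -2.40995869e-04]
```

View pics/w2.png

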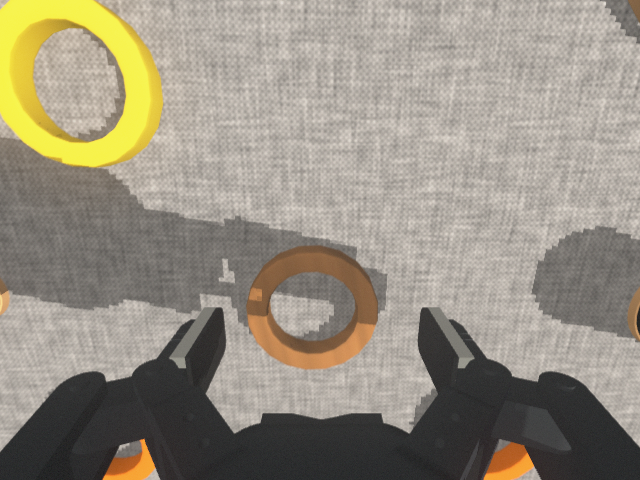

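```bash
python3 - <<'E'
from h import *
s=state();w=Cam("wrist");I=cv2.imread("pics/w2.png");print(s["tool_pos"])
hsv=cv2.cvtColor(I,cv2.COLOR_BGR2HSV)
m=(hsv[...,1]>90).astype(np.uint8)*255
box=np.zeros_like(m);box[235:380,235:390]=255
c,_=cv2.findContours(m&box,cv2.RETR_CCOMP,cv2.CHAIN_APPROX_NONE)
for k in c:
    if cv2.contourArea(k)>500:
        e=cv2.fitEllipse(k);print(e,w.pl(*e[0],.015),w.pl(*e[0],.012))
E
```

```text
[ 0.61220206 -0.0858376   0.01184435]
((311.8133850097656, 307.4444885253906), (122.7042236328125, 130.1644287109375), 93.16046905517578) [ 0.60956109 -0.08989739  0.015     ] [ 0.61118177 -0.08999213  0.012     ]
((312.0474548339844, 305.8490905761719), (70.34635925292969, 86.06895446777344), 91.8733901977539) [ 0.60872711 -0.0897815   0.015     ] [ 0.61032996 -0.08987376  0.012     ]
```

```bash
python3 -m inch '-0.004 -0.002 0.004 0 0 0 0;0 0 0.004 0 0 0 0;0 0 0 0 0 0 0;0 0 0 0 0 0 0.2;0 0 0 0 0 0 1;0 0 0 0 0 0 1;0 0 0 0 0 0 1;0 0 0 0 0 0 1;0 0 0 0 0 0 1;0 0 0 0 0 0 1'; python3 - <<'E'
from h import *
s=state();print(s["tool_pos"],s["gripper_width"],s["contact_force"]);I=grab_frame("wrist");cv2.imwrite("pics/w3.png",I)
E
```

```text
time: 3.83
tool_pos: [0.6108, -0.091, 0.0044]
tool_rot: [0.001, 0.707, 0.707, 0.0]
contact_force: [-1.8, 0.7, 5.6]
gripper_width: 0.689
[ 0.61084977 -0.09103634  0.00435688] 0.6885992205096297 [-1.79223714  0.69040358  5.59642019]
```

View pics/w3.png

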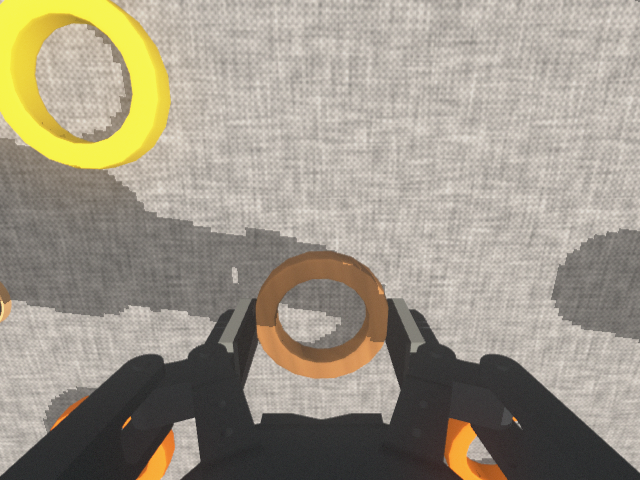

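```bash
python3 -m inch '0 0 -0.01 0 0 0 1;0 0 -0.02 0 0 0 1;0 0 -0.035 0 0 0 1;0 0 -0.04 0 0 0 1;0 0 0 0 0 0 1;0 0 0 0 0 0 1'; python3 - <<'E'
from h import *
s=state();print(s["tool_pos"],s["gripper_width"],s["contact_force"]);I=grab_frame("wrist");cv2.imwrite("pics/w4.png",I)
E
```

```text
time: 4.38
tool_pos: [0.6125, -0.0914, 0.1125]
tool_rot: [0.004, 0.707, 0.707, 0.002]
contact_force: [0.0, -0.2, -0.9]
gripper_width: 0.683
[ 0.61247696 -0.09141781  0.11250088] 0.6832090379871459 [ 0.04863077 -0.16043445 -0.9499251 ]
```

View pics/w4.png

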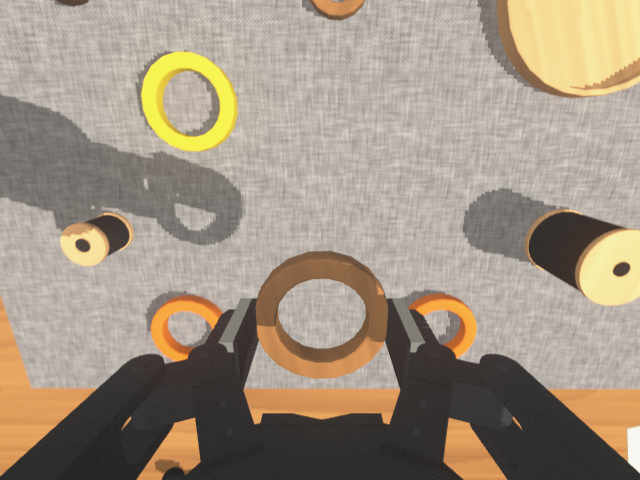

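```bash
python3 -m inch '0.025 -0.0235 0 0 0 0 1;0.025 -0.0235 0 0 0 0 1;0.025 -0.0235 0 0 0 0 1;0.025 -0.0235 0 0 0 0 1;0.025 -0.0235 0 0 0 0 1;0.025 -0.0235 0 0 0 0 1;0.025 -0.0235 0 0 0 0 1;0 0 0 0 0 0 1;0 0 0 0 0 0 1'; python3 - <<'E'
from h import *
w=Cam("wrist");s=state();print(s["tool_pos"],s["tool_rot"],s["contact_force"]);I=grab_frame("wrist");cv2.imwrite("pics/w5.png",I)
print([w.proj([.4472,.0826,.017]).round(0)])
E
```

```text
time: 5.18
tool_pos: [0.443, 0.0852, 0.1057]
tool_rot: [-0.001, 0.706, 0.708, -0.001]
contact_force: [-0.0, -0.7, -0.1]
gripper_width: 0.689
[0.44303203 0.08518208 0.10572451] [-0.00100267  0.70615866  0.70805191 -0.00119752] [-0.00952324 -0.66571984 -0.08592558]
[array([317., 256.])]
```

View pics/w5.png

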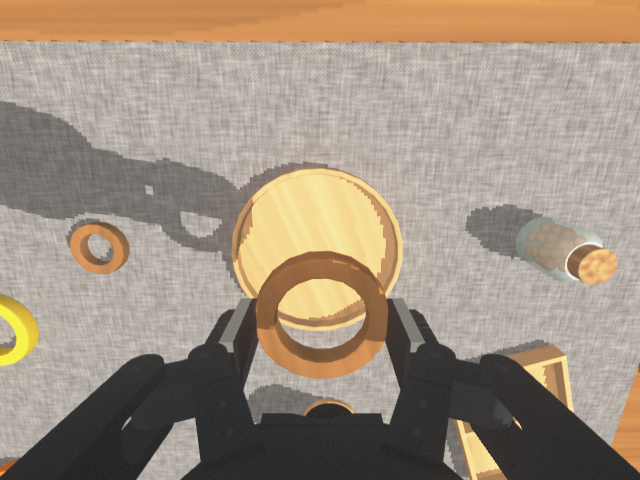

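```bash
python3 - <<'E'
from h import *
w=Cam("wrist");s=state();print(s["tool_pos"])
I=cv2.imread("pics/w5.png");hsv=cv2.cvtColor(I,cv2.COLOR_BGR2HSV)
m=(hsv[...,1]>80).astype(np.uint8)*255;m[:, :228]=0;m[:,410:]=0;m[:160]=0;m[292:]=0
c=max(cv2.findContours(m,cv2.RETR_EXTERNAL,cv2.CHAIN_APPROX_NONE)[0],key=cv2.contourArea)[:,0]
# outer contour excluding bottom
P=np.array([w.pl(u,v,.017)[:2] for u,v in c if v<250])
A=np.c_[2*P,np.ones(len(P))];x=np.linalg.lstsq(A,(P**2).sum(1),rcond=None)[0]
print(x[:2],np.sqrt(x[2]+x[:2]@x[:2]),len(P))
for q in [(233,245),(403,243),(318,169),(325,329)]: print(w.pl(*q,.017))
E
```

```text
[0.44418841 0.08449105 0.10632985]
[0.44716985 0.08142176] 0.06225315290142417 236
[0.44033663 0.0202942  0.017     ]
[0.43867535 0.1443258  0.017     ]
[0.38597572 0.08248986 0.017     ]
[0.51024229 0.08778092 0.017     ]
```

```bash
python3 -m inch '-0.0027 0.004 0.03 0 0 0 1;0 0 0.03 0 0 0 1;0 0 0.018 0 0 0 1;0 0 0.008 0 0 0 1;0 0 0.006 0 0 0 1;0 0 0 0 0 0 1;0 0 0 0 0 0 1'; python3 - <<'E'
from h import *
s=state();print(s["tool_pos"],s["contact_force"],s["gripper_width"])
E
```

```text
time: 5.82
tool_pos: [0.4503, 0.0813, 0.0164]
tool_rot: [0.0, 0.707, 0.707, 0.0]
contact_force: [0.5, 0.2, 0.6]
gripper_width: 0.685
[0.45025052 0.08127456 0.01638142] [0.47956786 0.21314007 0.64658753] 0.6852080346404561
```

```bash
python3 -m inch '0 -0.002 0.003 0 0 0 1;0 0 0.002 0 0 0 1;0 0 0 0 0 0 1;0 0 0 0 0 0 1'; python3 -m inch '0 0 0.001 0 0 0 1;0 0 0 0 0 0 1;0 0 0 0 0 0 1'
```

```text
time: 6.15
tool_pos: [0.4475, 0.0816, 0.0111]
tool_rot: [0.0, 0.707, 0.707, 0.0]
contact_force: [0.5, 0.5, 0.4]
gripper_width: 0.688
time: 6.4
tool_pos: [0.4473, 0.0816, 0.0097]
tool_rot: [0.0, 0.707, 0.707, 0.0]
contact_force: [-0.4, 0.2, -0.1]
gripper_width: 0.686
```

Within ~1–2 mm of the floor; one more small step, then a partial release.

```bash
python3 -m inch '0 0 0.001 0 0 0 1;0 0 0 0 0 0 1;0 0 0 0 0 0 0.2;0 0 0 0 0 0 0.2;0 0 0 0 0 0 0.2;0 0 0 0 0 0 0.2;0 0 -0.01 0 0 0 0.2;0 0 -0.03 0 0 0 0.2;0 0 -0.04 0 0 0 0.2;0 0 -0.03 0 0 0 0'; python3 -m inch '0 0 0 0 0 0 0;0 0 0 0 0 0 0';python3 - <<'E'
from h import *
w=Cam("wrist");s=state();print(s["tool_pos"],s["tool_rot"]);I=grab_frame("wrist");cv2.imwrite("pics/w6.png",I)
print(w.proj([.447,.082,.019]),w.proj([.4405,.2545,.059]))
E
```

```text
time: 7.23
tool_pos: [0.4475, 0.0816, 0.1216]
tool_rot: [0.001, 0.707, 0.707, 0.001]
contact_force: [1.5, 0.2, 1.2]
gripper_width: 0.921
time: 7.4
tool_pos: [0.4493, 0.0816, 0.1221]
tool_rot: [0.002, 0.707, 0.707, 0.002]
contact_force: [0.0, 0.9, -1.4]
gripper_width: 0.996
[0.44930133 0.08163309 0.1221053 ] [0.00226072 0.70703868 0.70716744 0.00232576]
[321.31881979 240.51988955] [586.4807346  249.25970364]
```

View pics/w6.png

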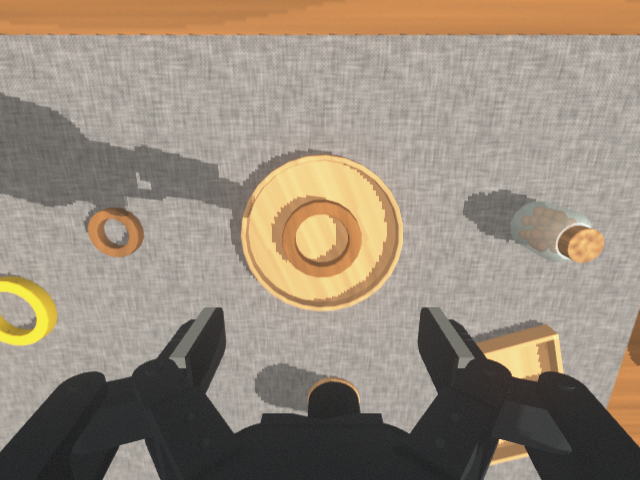

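```bash
python3 - <<'E'
from h import *
w=Cam("wrist");I=cv2.imread("pics/w6.png");hsv=cv2.cvtColor(I,cv2.COLOR_BGR2HSV)
m=(hsv[...,1]>80).astype(np.uint8)*255;box=np.zeros_like(m);box[145:320,232:410]=255;m&=box
c=max(cv2.findContours(m,cv2.RETR_EXTERNAL,cv2.CHAIN_APPROX_NONE)[0],key=cv2.contourArea)
def circ(c,z,f=lambda u,v:True):
    P=np.array([w.pl(u,v,z)[:2] for u,v in c[:,0] if f(u,v)])
    A=np.c_[2*P,np.ones(len(P))];x=np.linalg.lstsq(A,(P**2).sum(1),rcond=None)[0]
    return x[:2].round(4),np.sqrt(x[2]+x[:2]@x[:2]).round(4)
print("tray",circ(c,.017),circ(c,.017,lambda u,v:v<240), "bottom",circ(c,.017,lambda u,v:v>240))
b=((hsv[...,2]<190)&(hsv[...,1]>110)).astype(np.uint8)*255;b[:190]=0;b[285:]=0;b[:,:275]=0;b[:,368:]=0
cv2.imwrite("pics/b6.png",b)
for k in cv2.findContours(b,cv2.RETR_CCOMP,cv2.CHAIN_APPROX_NONE)[0]:
    if cv2.contourArea(k)>800: print("ring",circ(k,.019),cv2.fitEllipse(k)[0])
print("jar",w.pl(581,245,.059), w.pl(575,243,.045), "smallring",w.pl(116,232,.013))
E
```

```text
tray (array([0.443 , 0.0822]), np.float64(0.0618)) (array([0.4426, 0.0822]), np.float64(0.0616)) bottom (array([0.443 , 0.0822]), np.float64(0.0618))
jar [0.43500748 0.24832734 0.059     ] [0.43808502 0.25528555 0.045     ] smallring [ 0.43917111 -0.07719001  0.013     ]
```

View pics/b6.png

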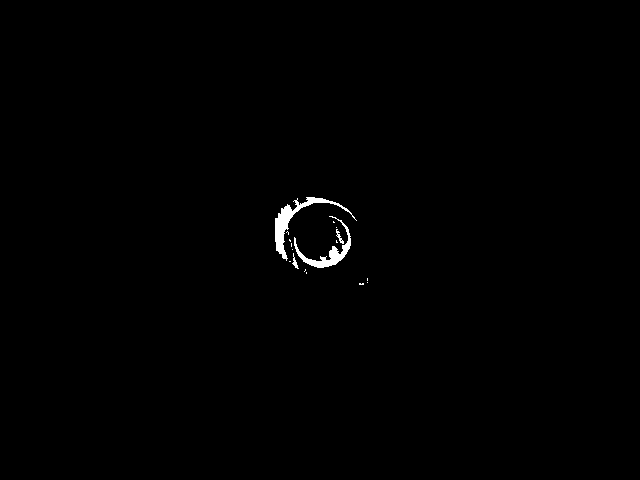

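```bash
python3 - <<'E'
from h import *
I=cv2.imread("pics/w6.png")
cv2.imwrite("pics/w6z.png",cv2.resize(I[140:320,225:415],None,fx=3.2,fy=3.2,interpolation=cv2.INTER_CUBIC))
w=Cam("wrist");print(w.o)
print(w.pl(322,239,.019),w.pl(282,239,.019),w.pl(361,239,.019))
for c,u,v,h in [("top",217.9,271.4,.059),("scene",422.6,255.5,.059)]: print(Cam(c).pl(u,v,h))
E
```

```text
[0.36915792 0.08201803 0.26322036]
[0.44305902 0.08247441 0.019     ] [0.44305218 0.05200834 0.019     ] [0.4430657 0.1121793 0.019    ]
[0.43807811 0.24964566 0.059     ]
[0.43590627 0.25053985 0.059     ]
```

View pics/w6z.png

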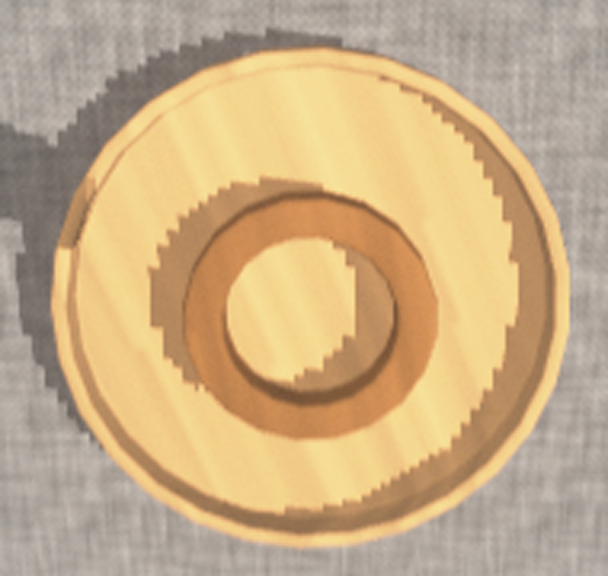

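```bash
python3 -m inch '0.0337 -0.002 0 0 0 0 0;0.0337 -0.002 0 0 0 0 0;0.0337 -0.002 0 0 0 0 0;0.0337 -0.002 0 0 0 0 0;0.0337 -0.002 0 0 0 0 0;0 0 0 0 0 0 0;0 0 0 0 0 0 0;0 0 0 0 0 0 0'; python3 - <<'E'
from h import *
w=Cam("wrist");s=state();print(s["tool_pos"],s["tool_rot"]);I=grab_frame("wrist");cv2.imwrite("pics/w7.png",I)
print(w.proj([.438,.25,.059]))
E
```

```text
time: 8.12
tool_pos: [0.4361, 0.2495, 0.1169]
tool_rot: [-0.001, 0.707, 0.707, -0.002]
contact_force: [-0.5, -0.7, -0.7]
gripper_width: 1.001
[0.43610627 0.24949664 0.11691251] [-5.05845534e-04  7.06882241e-01  7.07329100e-01 -1.66920006e-03]
[321.70927655 268.4100428 ]
```

View pics/w7.png

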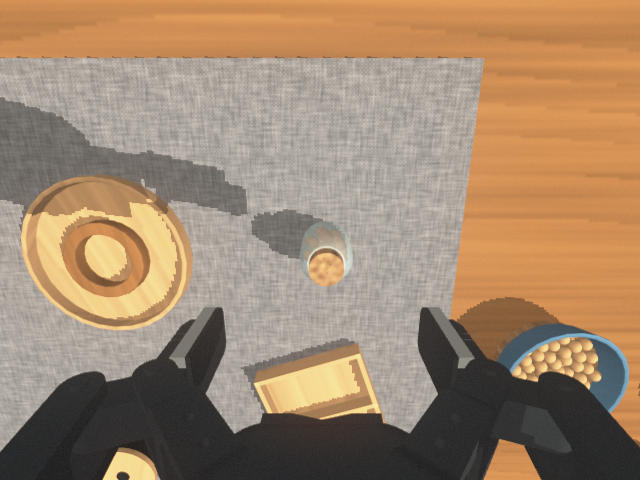

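```bash
python3 -m inch '0.0025 0.001 0.03 0 0 0 0;0 0 0.03 0 0 0 0;0 0 0.025 0 0 0 0;0 0 0.011 0 0 0 0;0 0 0 0 0 0 0;0 0 0 0 0 0 0;0 0 0 0 0 0 0'; python3 - <<'E'
from h import *
s=state();print(s["tool_pos"],s["tool_rot"]);I=grab_frame("wrist");cv2.imwrite("pics/w8.png",I)
E
```

```text
time: 8.75
tool_pos: [0.4397, 0.2526, 0.0244]
tool_rot: [0.001, 0.707, 0.707, 0.001]
contact_force: [0.4, 0.5, 0.9]
gripper_width: 0.998
[0.43968027 0.25264755 0.02436306] [5.77157676e-04 7.07353125e-01 7.06859007e-01 1.25195626e-03]
```

View pics/w8.png

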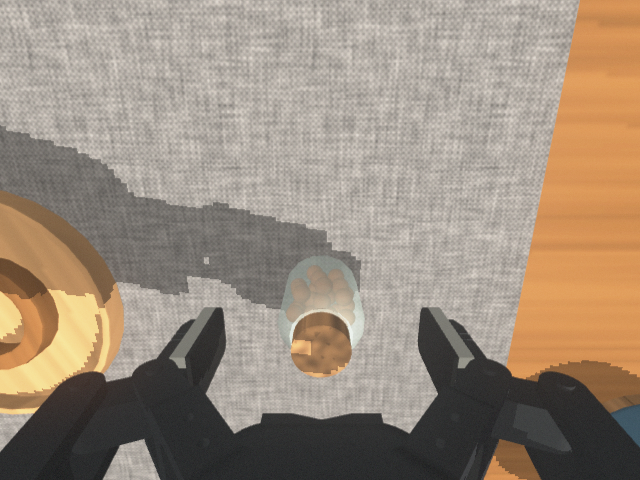

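```bash
python3 - <<'E'
from h import *
w=Cam("wrist");s=state();Rt=q2R(s["tool_rot"]).as_matrix();p=s["tool_pos"];print(p)
for y in(-.004,-.002,0): print(y,w.proj(p+Rt@np.array([0,y,-(.059-.0235)])))
E
```

```text
[0.43996367 0.25289789 0.02476059]
-0.004 [320.28810318 345.82400456]
-0.002 [320.29528762 350.38694307]
0 [320.30240261 354.90577416]
```

```bash
python3 -m inch '0.0005 -0.003 0.002 0 0 0 0;0 0 0.002 0 0 0 0;0 0 0 0 0 0 0.3;0 0 0 0 0 0 1;0 0 0 0 0 0 1;0 0 0 0 0 0 1;0 0 0 0 0 0 1;0 0 0 0 0 0 1;0 0 0 0 0 0 1;0 0 0 0 0 0 1'; python3 -m inch '0 0 -0.01 0 0 0 1;0 0 -0.02 0 0 0 1;0 0 -0.03 0 0 0 1;0 0 -0.03 0 0 0 1;0 0 0 0 0 0 1;0 0 0 0 0 0 1';python3 - <<'E'
from h import *
s=state();print(s["tool_pos"],s["tool_rot"]);I=grab_frame("wrist");cv2.imwrite("pics/w9.png",I)
E
```

```text
time: 9.63
tool_pos: [0.4357, 0.2533, 0.0191]
tool_rot: [0.0, 0.707, 0.707, 0.001]
contact_force: [0.4, 0.1, 2.5]
gripper_width: 0.425
time: 10.13
tool_pos: [0.4366, 0.2536, 0.1112]
tool_rot: [0.001, 0.707, 0.707, 0.002]
contact_force: [-0.7, -0.1, -1.9]
gripper_width: 0.424
[0.43655006 0.25361274 0.11122697] [0.00091116 0.70705063 0.70715933 0.00206262]
```

View pics/w9.png

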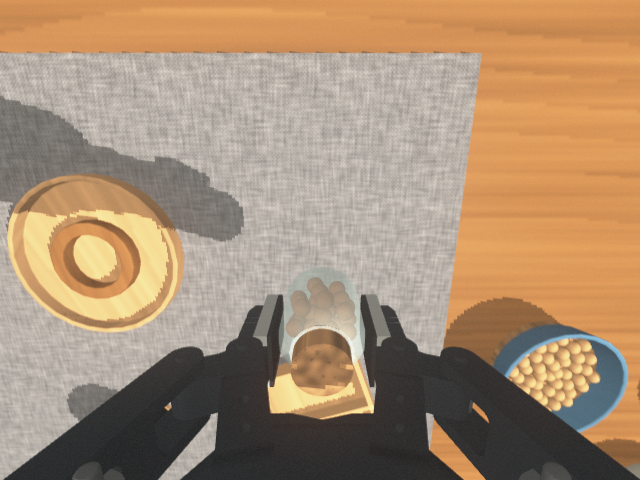

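```bash
python3 -m inch '0 0.037 -0.004 0 0 0 1;0 0.037 -0.004 0 0 0 1;0 0.037 -0.004 0 0 0 1;0 0.037 -0.004 0 0 0 1;0 0.037 -0.004 0 0 0 1;0 0.037 -0.004 0 0 0 1;0 0 0 0 0 0 1;0 0 0 0 0 0 1;0 0 0 0 0 0 1'; python3 - <<'E'
from h import *
w=Cam("wrist");s=state();print(s["tool_pos"],s["tool_rot"],w.o);I=grab_frame("wrist");cv2.imwrite("pics/w10.png",I)
E
```

```text
time: 10.93
tool_pos: [0.6556, 0.2527, 0.13]
tool_rot: [-0.001, 0.707, 0.707, -0.002]
contact_force: [1.0, 0.5, -1.0]
gripper_width: 0.422
[0.65556419 0.25273589 0.12997411] [-0.00127822  0.70710791  0.70710152 -0.00205117] [0.57796407 0.25331064 0.2739559 ]
```

View pics/w10.png

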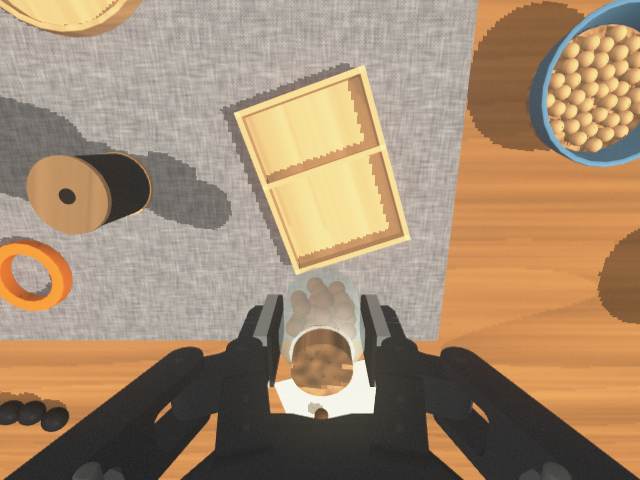

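```bash
cat > tr.py <<'E'
from h import *
w=Cam("wrist");I=cv2.imread("pics/w10.png");hsv=cv2.cvtColor(I,cv2.COLOR_BGR2HSV)
m=(hsv[...,1]>70).astype(np.uint8)*255;b=np.zeros_like(m);b[55:285,222:420]=255;m&=b
c=max(cv2.findContours(m,cv2.RETR_EXTERNAL,cv2.CHAIN_APPROX_NONE)[0],key=cv2.contourArea)
P=np.array([w.pl(u,v,.019)[:2] for u,v in c[:,0]],np.float32)
print(cv2.minAreaRect(P*1000))
for q in [(235,113),(364,67),(409,238),(298,273),(267,187),(386,150)]: print(q,w.pl(*q,.019).round(4))
Q=np.array([w.pl(*q,.019)[:2] for q in [(235,113),(364,67),(409,238),(298,273)]]);print("mean",Q.mean(0))
d=Q[3]-Q[0]+Q[2]-Q[1];print("yaw",np.arctan2(d[1],d[0]))
E
python3 tr.py
```

```text
((606.2748413085938, 257.0679626464844), (131.36233520507812, 97.29048919677734), 18.492910385131836)
(235, 113) [0.5598 0.1918 0.019 ]
(364, 67) [0.5305 0.2824 0.019 ]
(409, 238) [0.6524 0.3229 0.019 ]
(298, 273) [0.6824 0.234  0.019 ]
(267, 187) [0.6121 0.212  0.019 ]
(386, 150) [0.5851 0.3006 0.019 ]
mean [0.60628544 0.25776868]
yaw 0.3261308658253767
```

```bash
python3 -m inch '0.0125 -0.0235 0 0 0 0 1;0 0 0.03 0 0 0 1;0 0 0.03 0 0 0 1;0 0 0.02 0 0 0 1;0 0 0 0 0 0 1;0 0 0 0 0 0 1;0 0 0 0 0 0 1'; python3 - <<'E'
from h import *
w=Cam("wrist");s=state();print(s["tool_pos"],s["tool_rot"],w.o);I=grab_frame("wrist");cv2.imwrite("pics/w11.png",I)
E
```

```text
time: 11.57
tool_pos: [0.634, 0.266, 0.0544]
tool_rot: [0.0, 0.707, 0.707, 0.001]
contact_force: [-0.4, 0.8, -0.4]
gripper_width: 0.422
[0.63397081 0.26600353 0.05438683] [4.96202279e-04 7.06912596e-01 7.07300184e-01 8.85615614e-04] [0.55540416 0.26631207 0.19782911]
```

View pics/w11.png

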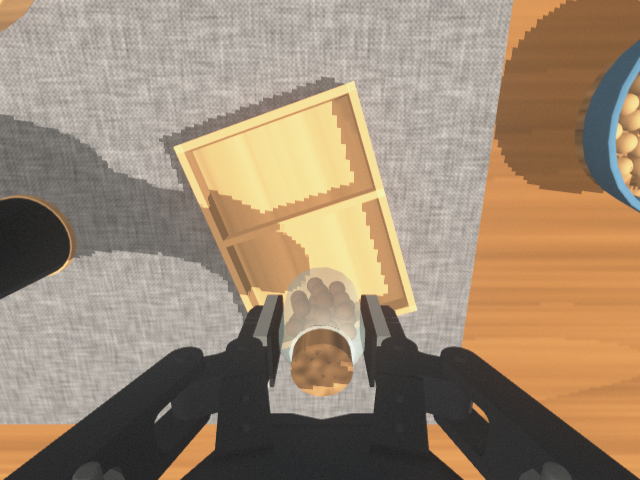

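```bash
python3 -m inch '0 -0.0015 0.015 0 0 0 1;0 0 0.008 0 0 0 1;0 0 0.004 0 0 0 1;0 0 0 0 0 0 1;0 0 0 0 0 0 1';python3 -m inch '0 0 0.002 0 0 0 1;0 0 0 0 0 0 1;0 0 0 0 0 0 1'
```

```text
time: 12.03
tool_pos: [0.6319, 0.2654, 0.0249]
tool_rot: [-0.0, 0.707, 0.707, -0.001]
contact_force: [0.0, 0.3, -0.9]
gripper_width: 0.422
time: 12.28
tool_pos: [0.6324, 0.2656, 0.0238]
tool_rot: [0.0, 0.707, 0.707, 0.0]
contact_force: [-1.0, -0.6, -0.3]
gripper_width: 0.423
```

```bash
python3 -m inch '0 0 0.001 0 0 0 1;0 0 0 0 0 0 1;0 0 0 0 0 0 1'; python3 -m inch '0 0 0.001 0 0 0 1;0 0 0 0 0 0 1;0 0 0 0 0 0 1'
```

```text
time: 12.53
tool_pos: [0.6327, 0.2657, 0.0232]
tool_rot: [0.0, 0.707, 0.707, 0.0]
contact_force: [0.9, 0.2, 0.3]
gripper_width: 0.425
time: 12.78
tool_pos: [0.6327, 0.2657, 0.0232]
tool_rot: [0.0, 0.707, 0.707, 0.0]
contact_force: [-2.4, -0.3, 4.7]
gripper_width: 0.426
```

```bash
python3 -m inch '0 0 0 0 0 0 0.4;0 0 0 0 0 0 0.3;0 0 0 0 0 0 0.3;0 0 0 0 0 0 0.3;0 0 -0.01 0 0 0 0.3;0 0 -0.03 0 0 0 0.3;0 0 -0.03 0 0 0 0.3;0 0 -0.03 0 0 0 0;0 0 0 0 0 0 0;0 0 0 0 0 0 0'; python3 - <<'E'
from h import *
w=Cam("wrist");s=state();print(s["tool_pos"],s["tool_rot"],w.o);I=grab_frame("wrist");cv2.imwrite("pics/w12.png",I)
E
```

```text
time: 13.62
tool_pos: [0.6343, 0.2663, 0.126]
tool_rot: [0.002, 0.707, 0.707, 0.003]
contact_force: [-0.3, 0.4, -0.8]
gripper_width: 1.002
[0.63432636 0.26625637 0.12600273] [0.00161304 0.70703974 0.70716571 0.0029763 ] [0.55513335 0.26639707 0.26909771]
```

View pics/w12.png

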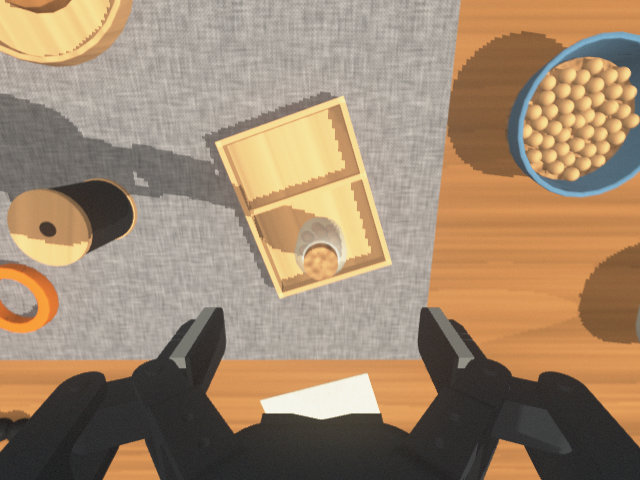

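```bash
python3 -m inch '-0.0372 -0.0018 0 0 0 0 0;-0.0372 -0.0018 0 0 0 0 0;-0.0372 -0.0018 0 0 0 0 0;-0.0372 -0.0018 0 0 0 0 0;-0.0372 -0.0018 0 0 0 0 0;-0.0372 -0.0018 0 0 0 0 0;-0.0372 -0.0018 0 0 0 0 0;-0.0372 -0.0018 0 0 0 0 0;-0.0372 -0.0018 0 0 0 0 0;-0.0372 -0.0018 0 0 0 0 0'; python3 -m inch '-0.0372 -0.0018 0 0 0 0 0;-0.0372 -0.0018 0 0 0 0 0;-0.0372 -0.0018 0 0 0 0 0;-0.0372 -0.0018 0 0 0 0 0;0 0 0.02 0 0 0 0;0 0 0 0 0 0 0;0 0 0 0 0 0 0';python3 - <<'E'
from h import *
w=Cam("wrist");s=state();print(s["tool_pos"],s["tool_rot"],w.o);I=grab_frame("wrist");cv2.imwrite("pics/w13.png",I)
p=s["tool_pos"];Rt=q2R(s["tool_rot"]).as_matrix()
print(w.proj(p+Rt@np.array([0,0,p[2]-.039])), w.proj(p+Rt@np.array([0,.01,p[2]-.039])))
E
```

```text
time: 14.5
tool_pos: [0.6126, -0.1077, 0.1196]
tool_rot: [-0.002, 0.707, 0.707, -0.001]
contact_force: [0.3, 0.4, -0.7]
gripper_width: 1.001
time: 15.08
tool_pos: [0.6049, -0.2542, 0.0982]
tool_rot: [-0.003, 0.707, 0.707, -0.001]
contact_force: [0.6, -0.5, 0.6]
gripper_width: 0.998
[ 0.60490061 -0.25415876  0.09824493] [-0.00331834  0.70732121  0.7068841  -0.00075919] [ 0.52743847 -0.25417271  0.24229374]
[320.69778861 264.69408981] [320.71181696 278.91055518]
```

View pics/w13.png

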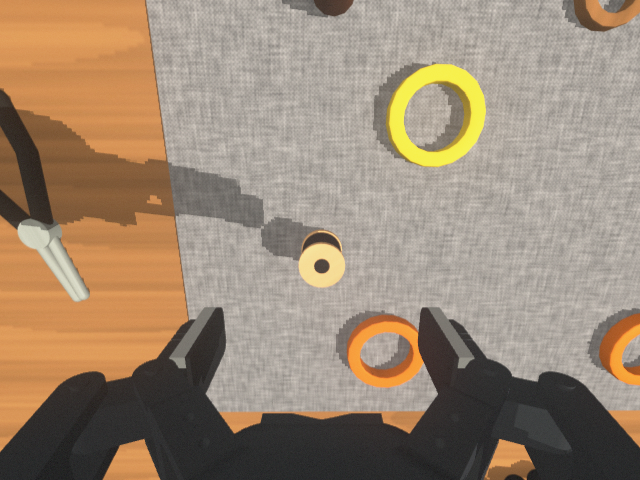

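```bash
python3 -m inch '0.0005 0 0.03 0 0 0 0;0 0 0.03 0 0 0 0;0 0 0.014 0 0 0 0;0 0 0 0 0 0 0;0 0 0 0 0 0 0;0 0 0 0 0 0 0';python3 - <<'E'
from h import *
w=Cam("wrist");s=state();print(s["tool_pos"],s["tool_rot"],w.o);I=grab_frame("wrist");cv2.imwrite("pics/w14.png",I)
p=s["tool_pos"];Rt=q2R(s["tool_rot"]).as_matrix()
for y in (-.004,-.002,0,.002): print(w.proj(p+Rt@np.array([0,y,p[2]-.039])))
E
```

```text
time: 15.63
tool_pos: [0.6084, -0.2548, 0.0296]
tool_rot: [0.001, 0.707, 0.707, 0.0]
contact_force: [-0.0, -1.0, 0.4]
gripper_width: 1.004
[ 0.60840792 -0.25478022  0.02963118] [1.32311108e-03 7.06770017e-01 7.07442051e-01 3.70976782e-04] [ 0.52978836 -0.25423471  0.17305915]
[320.49355869 311.37171811]
[320.49885574 315.32287562]
[320.50410998 319.24209844]
[320.50932192 323.12977217]
```

View pics/w14.png

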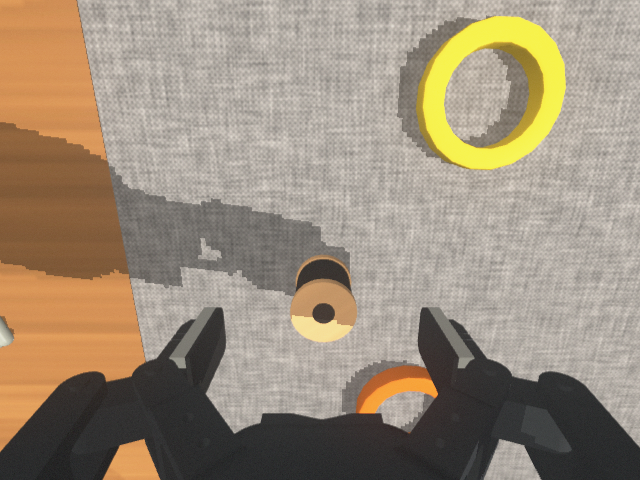

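```bash
python3 -m inch '0.0012 -0.0035 0.005 0 0 0 0;0 0 0.005 0 0 0 0;0 0 0 0 0 0 0.3;0 0 0 0 0 0 1;0 0 0 0 0 0 1;0 0 0 0 0 0 1;0 0 0 0 0 0 1;0 0 0 0 0 0 1;0 0 0 0 0 0 1;0 0 0 0 0 0 1'; python3 -m inch '0 0 -0.01 0 0 0 1;0 0 -0.02 0 0 0 1;0 0 -0.035 0 0 0 1;0 0 -0.035 0 0 0 1;0 0 0 0 0 0 1;0 0 0 0 0 0 1';python3 - <<'E'
from h import *
s=state();print(s["tool_pos"],s["tool_rot"]);I=grab_frame("wrist");cv2.imwrite("pics/w15.png",I)
E
```

```text
time: 16.52
tool_pos: [0.604, -0.2538, 0.0182]
tool_rot: [0.001, 0.707, 0.707, 0.0]
contact_force: [0.4, -0.1, 2.2]
gripper_width: 0.329
time: 17.02
tool_pos: [0.6055, -0.2545, 0.1219]
tool_rot: [0.003, 0.707, 0.707, 0.001]
contact_force: [-0.0, 0.6, -0.1]
gripper_width: 0.325
[ 0.60550945 -0.2545411   0.12186483] [0.00322938 0.70702649 0.70717913 0.00088667]
```

View pics/w15.png

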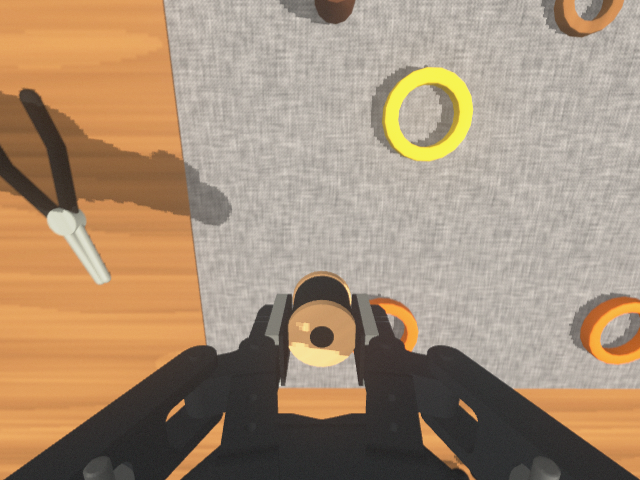

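```bash
python3 -m inch '0.0384 -0.0025 0 0 0 0 1;0.0384 -0.0025 0 0 0 0 1;0.0384 -0.0025 0 0 0 0 1;0.0384 -0.0025 0 0 0 0 1;0.0384 -0.0025 0 0 0 0 1;0.0384 -0.0025 0 0 0 0 1;0.0384 -0.0025 0 0 0 0 1;0.0384 -0.0025 0 0 0 0 1;0.0384 -0.0025 0 0 0 0 1;0.0384 -0.0025 0 0 0 0 1'; python3 -m inch '0.0384 -0.0025 0 0 0 0 1;0.0384 -0.0025 0 0 0 0 1;0.0384 -0.0025 0 0 0 0 1;0 0 0.03 0 0 0 1;0 0 0.02 0 0 0 1;0 0 0 0 0 0 1;0 0 0 0 0 0 1;0 0 0 0 0 0 1';python3 - <<'E'
from h import *
w=Cam("wrist");s=state();print(s["tool_pos"],s["tool_rot"],w.o);I=grab_frame("wrist");cv2.imwrite("pics/w16.png",I)
E
```

```text
time: 17.9
tool_pos: [0.5764, 0.1322, 0.1152]
tool_rot: [-0.001, 0.707, 0.707, -0.002]
contact_force: [1.3, 0.3, -0.3]
gripper_width: 0.331
time: 18.57
tool_pos: [0.5709, 0.2453, 0.0675]
tool_rot: [-0.0, 0.707, 0.707, -0.0]
contact_force: [0.6, -0.2, 1.0]
gripper_width: 0.327
[0.57092686 0.2453057  0.067504  ] [-1.94041877e-04  7.07270346e-01  7.06943047e-01 -3.84197365e-04] [0.49275715 0.24578941 0.21117455]
```

View pics/w16.png

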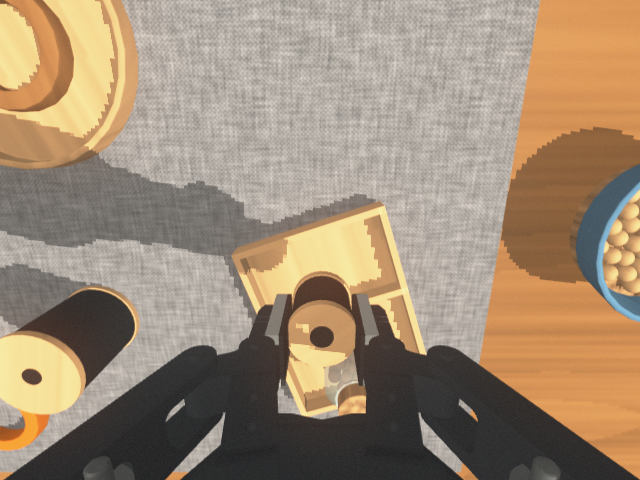

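```bash
python3 - <<'E'
from h import *
w=Cam("wrist");a=w.pl(234,253,.019);b=w.pl(384,205,.019);print(a,b)
m=(a+b)/2;d=(b-a)[:2];d/=np.linalg.norm(d);ex=np.array([d[1],-d[0]]);print("narrow centre",m[:2]+ex*.029, np.linalg.norm(b-a), state()["tool_pos"])
E
```

```text
[0.56037258 0.19249268 0.019     ] [0.53084963 0.2823584  0.019     ]
narrow centre [0.57316242 0.24647678] 0.09459096786121302 [0.57170983 0.24540554 0.0685852 ]
```

```bash
python3 -m inch '0.001 0.001 0.02 0 0 0 1;0 0 0.015 0 0 0 1;0 0 0.006 0 0 0 1;0 0 0.002 0 0 0 1;0 0 0 0 0 0 1;0 0 0 0 0 0 1;0 0 0 0 0 0 1'; python3 -m inch '0 0 0.001 0 0 0 1;0 0 0 0 0 0 1;0 0 0 0 0 0 1'
```

```text
time: 19.2
tool_pos: [0.5731, 0.2469, 0.0262]
tool_rot: [0.001, 0.707, 0.707, 0.001]
contact_force: [-0.3, -0.7, -0.1]
gripper_width: 0.33
time: 19.45
tool_pos: [0.5722, 0.2468, 0.024]
tool_rot: [0.0, 0.707, 0.707, 0.0]
contact_force: [-0.4, 0.6, -0.3]
gripper_width: 0.331
```

```bash
python3 -m inch '0 0 0.001 0 0 0 1;0 0 0 0 0 0 1;0 0 0 0 0 0 1'; python3 -m inch '0 0 0.001 0 0 0 1;0 0 0 0 0 0 1;0 0 0 0 0 0 1'
```

```text
time: 19.7
tool_pos: [0.5719, 0.2467, 0.0225]
tool_rot: [-0.0, 0.707, 0.707, -0.0]
contact_force: [0.2, -0.7, -0.1]
gripper_width: 0.331
time: 19.95
tool_pos: [0.5722, 0.2467, 0.0221]
tool_rot: [0.0, 0.707, 0.707, 0.0]
contact_force: [-1.6, -0.7, 3.5]
gripper_width: 0.33
```

Touching the floor (3.5 N). Release and back off.

```bash
python3 -m inch '0 0 0 0 0 0 0.5;0 0 0 0 0 0 0.4;0 0 0 0 0 0 0.4;0 0 0 0 0 0 0.4;0 0 -0.01 0 0 0 0.4;0 0 -0.03 0 0 0 0.4;0 0 -0.03 0 0 0 0.4;0 0 -0.03 0 0 0 0;0 0 0 0 0 0 0;0 0 0 0 0 0 0'; python3 - <<'E'
from h import *
w=Cam("wrist");s=state();print(s["tool_pos"],s["tool_rot"],w.o);I=grab_frame("wrist");cv2.imwrite("pics/w17.png",I)
E
```

```text
time: 20.78
tool_pos: [0.574, 0.2473, 0.1255]
tool_rot: [0.002, 0.707, 0.707, 0.003]
contact_force: [1.0, 0.4, 0.3]
gripper_width: 0.985
[0.5740172  0.24731536 0.12548426] [0.00150875 0.70704885 0.70715763 0.00278103] [0.49489502 0.24747039 0.26865905]
```

View pics/w17.png

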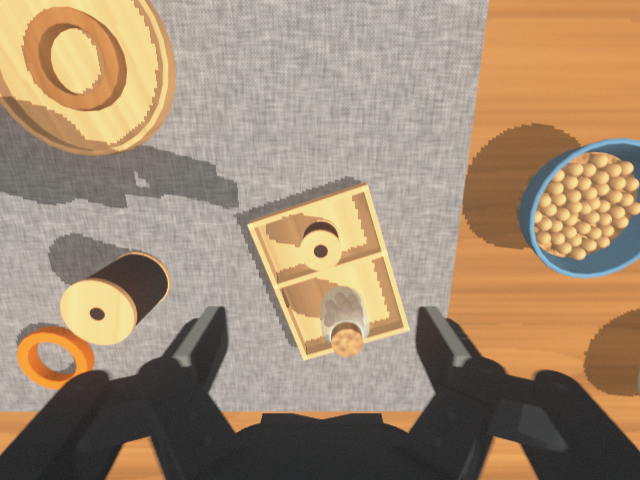

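```bash
python3 -m inch '-0.0381 -0.01 0 0 0 0 0;-0.0381 -0.01 0 0 0 0 0;-0.0381 -0.01 0 0 0 0 0;-0.0381 -0.01 0 0 0 0 0;-0.0381 -0.01 0 0 0 0 0;-0.0381 -0.01 0 0 0 0 0;-0.0381 -0.01 0 0 0 0 0;-0.0381 -0.01 0 0 0 0 0;-0.0381 -0.01 0 0 0 0 0;-0.0381 -0.01 0 0 0 0 0'; python3 -m inch '-0.0381 -0.01 0 0 0 0 0;-0.0381 -0.01 0 0 0 0 0;-0.0381 -0.01 0 0 0 0 0;0 0 0.03 0 0 0 0;0 0 0.02 0 0 0 0;0 0 0 0 0 0 0;0 0 0 0 0 0 0;0 0 0 0 0 0 0';python3 - <<'E'
from h import *
w=Cam("wrist");s=state();print(s["tool_pos"],s["tool_rot"],w.o);I=grab_frame("wrist");cv2.imwrite("pics/w18.png",I)
p=s["tool_pos"];Rt=q2R(s["tool_rot"]).as_matrix()
for y in (-.004,-.002,0,.002): print(w.proj(p+Rt@np.array([0,y,p[2]-.039])))
E
```

```text
time: 21.67
tool_pos: [0.47, -0.1354, 0.1198]
tool_rot: [-0.002, 0.707, 0.707, -0.001]
contact_force: [1.0, -0.3, 0.6]
gripper_width: 0.999
time: 22.33
tool_pos: [0.4421, -0.2482, 0.0717]
tool_rot: [-0.0, 0.707, 0.707, -0.0]
contact_force: [0.4, 0.1, -0.0]
gripper_width: 0.996
[ 0.44212806 -0.24822476  0.07169456] [-3.14897027e-04  7.06858187e-01  7.07355217e-01 -2.94093512e-05] [ 0.36391496 -0.24791449  0.21534549]
[320.69593838 274.91608505]
[320.69932609 278.15687729]
[320.70269214 281.3769424 ]
[320.70603672 284.57647859]
```

View pics/w18.png

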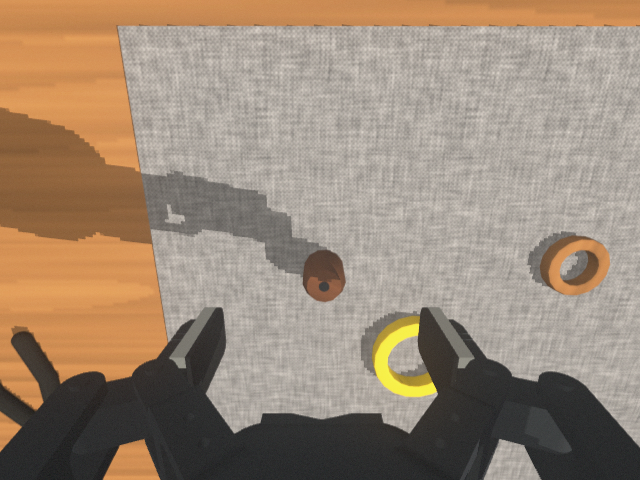

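```bash
python3 -m inch '0.002 0.003 0.025 0 0 0 0;0 0 0.02 0 0 0 0;0 0 0 0 0 0 0;0 0 0 0 0 0 0;0 0 0 0 0 0 0';python3 - <<'E'
from h import *
w=Cam("wrist");s=state();print(s["tool_pos"],s["tool_rot"],w.o);I=grab_frame("wrist");cv2.imwrite("pics/w19.png",I)
p=s["tool_pos"];Rt=q2R(s["tool_rot"]).as_matrix()
for y in (-.004,-.002,0,.002): print(w.proj(p+Rt@np.array([0,y,p[2]-.039])))
E
```

```text
time: 22.8
tool_pos: [0.4463, -0.2471, 0.0285]
tool_rot: [0.001, 0.707, 0.707, 0.0]
contact_force: [-0.3, 0.2, -0.3]
gripper_width: 0.999
[ 0.44625615 -0.2471095   0.02845619] [1.32495136e-03 7.06837021e-01 7.07375179e-01 1.62739769e-04] [ 0.3676654  -0.24649975  0.17189024]
[320.47210778 312.72265202]
[320.47745002 316.69810941]
[320.48274876 320.64119654]
[320.48800453 324.55230717]
```

View pics/w19.png

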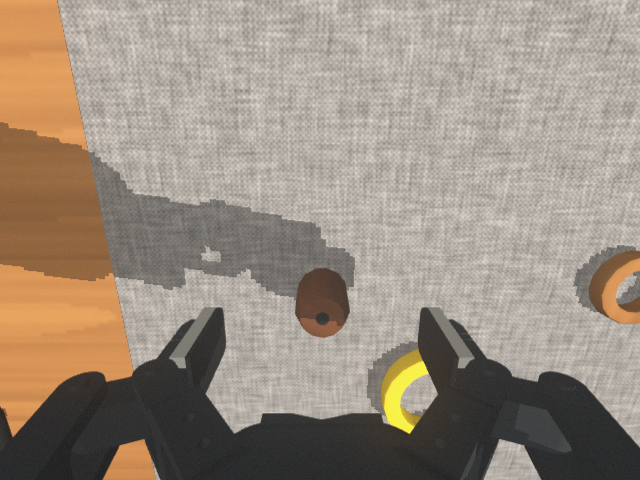

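```bash
python3 -m inch '0.0005 -0.001 0.005 0 0 0 0;0 0 0.0035 0 0 0 0;0 0 0 0 0 0 0.3;0 0 0 0 0 0 1;0 0 0 0 0 0 1;0 0 0 0 0 0 1;0 0 0 0 0 0 1;0 0 0 0 0 0 1;0 0 0 0 0 0 1;0 0 0 0 0 0 1'; python3 -m inch '0 0 -0.01 0 0 0 1;0 0 -0.02 0 0 0 1;0 0 -0.035 0 0 0 1;0 0 -0.035 0 0 0 1;0 0 0 0 0 0 1;0 0 0 0 0 0 1';python3 - <<'E'
from h import *
w=Cam("wrist");s=state();print(s["tool_pos"],s["tool_rot"]);I=grab_frame("wrist");cv2.imwrite("pics/w20.png",I)
p=s["tool_pos"];Rt=q2R(s["tool_rot"]).as_matrix()
for y in (-.004,-.002,0,.002): print(w.proj(p+Rt@np.array([0,y,-.0195])))
E
```

```text
time: 23.68
tool_pos: [0.4445, -0.2464, 0.0186]
tool_rot: [0.001, 0.707, 0.707, 0.0]
contact_force: [0.4, -0.1, 2.4]
gripper_width: 0.273
time: 24.18
tool_pos: [0.4457, -0.2473, 0.1216]
tool_rot: [0.003, 0.707, 0.707, 0.0]
contact_force: [0.2, 0.7, 0.2]
gripper_width: 0.27
[ 0.44567142 -0.2473004   0.1216048 ] [3.04403694e-03 7.07019287e-01 7.07187620e-01 3.62484163e-04]
[320.45206771 323.16608394]
[320.45812609 327.33449588]
[320.46413217 331.46692653]
[320.47008663 335.56383977]
```

View pics/w20.png

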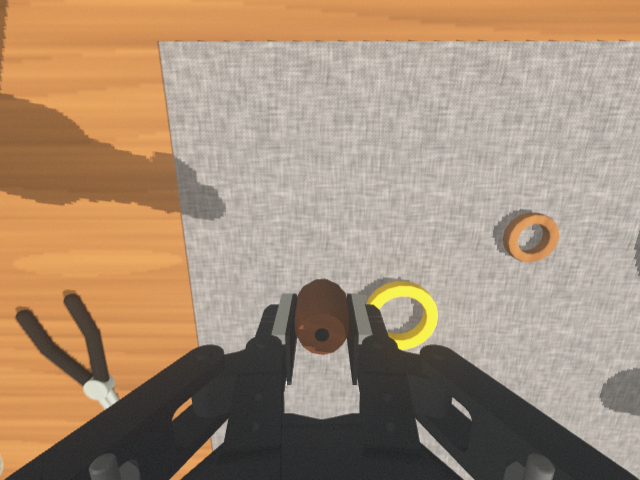

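```bash
python3 -m inch '0.0365 0 0 0 0 0 1;0.0365 0 0 0 0 0 1;0.0365 0 0 0 0 0 1;0.0365 0 0 0 0 0 1;0.0365 0 0 0 0 0 1;0.0365 0 0 0 0 0 1;0.0365 0 0 0 0 0 1;0.0365 0 0 0 0 0 1;0.0365 0 0 0 0 0 1'; python3 -m inch '0 0 0.015 0 0 0 1;0 0 0 0 0 0 1;0 0 0 0 0 0 1;0 0 0 0 0 0 1';python3 - <<'E'
from h import *
w=Cam("wrist");s=state();print(s["tool_pos"],s["tool_rot"],w.o);I=grab_frame("wrist");cv2.imwrite("pics/w21.png",I)
cv2.imwrite("pics/w21z.png",cv2.resize(I[160:360,220:420],None,fx=3,fy=3,interpolation=cv2.INTER_CUBIC))
p=s["tool_pos"];Rt=q2R(s["tool_rot"]).as_matrix()
print(w.proj([p[0],p[1],.019]), w.proj([p[0]+.01,p[1],.019]))
E
```

```text
time: 24.98
tool_pos: [0.4421, 0.0841, 0.1161]
tool_rot: [-0.001, 0.707, 0.707, -0.001]
contact_force: [0.4, 0.3, 0.3]
gripper_width: 0.269
time: 25.32
tool_pos: [0.4433, 0.0817, 0.1023]
tool_rot: [-0.001, 0.707, 0.707, -0.001]
contact_force: [-0.2, 0.1, -0.1]
gripper_width: 0.277
[0.44331733 0.08169848 0.10225741] [-0.00071705  0.7074552   0.70675723 -0.00092383] [0.36537938 0.08225167 0.24604527]
[320.84928696 252.82057594] [320.87404789 265.85796024]
```

View pics/w21z.png

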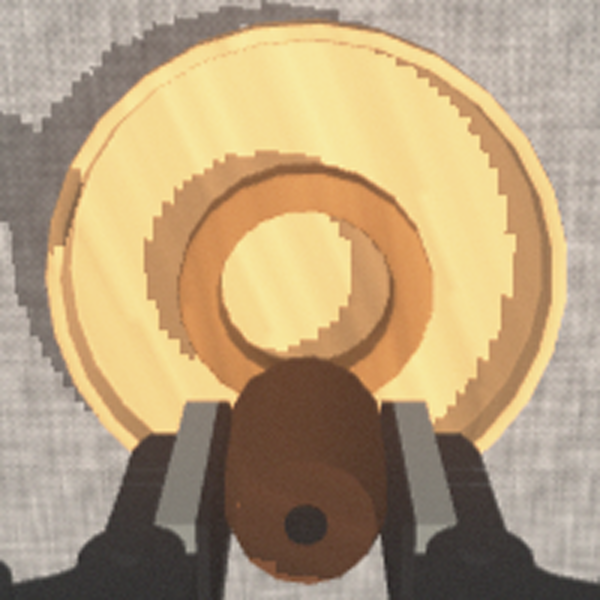

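```bash
python3 - <<'E'
from h import *
w=Cam("wrist");s=state();print(s["tool_pos"])
I=cv2.imread("pics/w21.png")
f=lambda c,r:w.pl(c/3+220-.33,r/3+160-.33,.019)
t=f(307,175);l=f(181,288);r=f(433,288);h=f(307,210)
print("top->",t[0]+.031,"hole->",h[0]+.021,"y",(l[1]+r[1])/2,"w",r[1]-l[1],"lr x",l[0],r[0])
print("tray",f(307,23)[0]+.0002, "(z .019 approx .017)", w.pl(322,160+23/3,.017)[0]+.063, (w.pl(47/3+220,253,.017)[1]+w.pl(567/3+220,253,.017)[1])/2)
E
```

```text
[0.44385569 0.08148409 0.10283133]
top-> 0.44957236733586436 hole-> 0.4479604502234016 y 0.08231219295110004 w 0.060514578905935354 lr x 0.44627930765084156 0.44639155535687763
tray 0.38436888259628343 (z .019 approx .017) 0.4475468920591296 0.08255424937556952
```

```bash
python3 -m inch '0.0008 0.0035 0.03 0 0 0 1;0 0 0.025 0 0 0 1;0 0 0 0 0 0 1;0 0 0 0 0 0 1;0 0 0 0 0 0 1';python3 - <<'E'
from h import *
w=Cam("wrist");s=state();print(s["tool_pos"],s["tool_rot"],w.o);I=grab_frame("wrist");cv2.imwrite("pics/w22.png",I)
E
```

```text
time: 25.78
tool_pos: [0.4485, 0.0826, 0.0495]
tool_rot: [0.001, 0.708, 0.707, 0.001]
contact_force: [-0.1, 0.1, 0.8]
gripper_width: 0.274
[0.44849864 0.08256991 0.04949123] [5.50149502e-04 7.07542784e-01 7.06670082e-01 5.48188541e-04] [0.37000086 0.08310023 0.19297693]
```

View pics/w22.png

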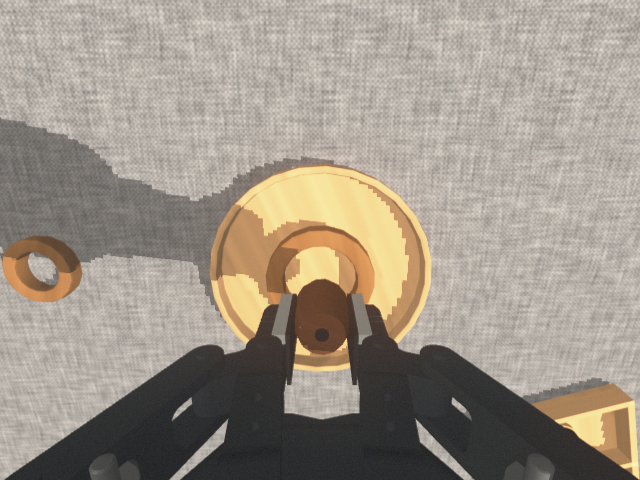

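```bash
python3 - <<'E'
from h import *
w=Cam("wrist");I=cv2.imread("pics/w22.png");print(state()["tool_pos"])
cv2.imwrite("pics/w22z.png",cv2.resize(I[210:360,250:400],None,fx=4,fy=4,interpolation=cv2.INTER_CUBIC))
for r in (228,230,232): print(r,w.pl(320.5,r,.019)[0]+.031)
for r in (243,245,247): print(r,w.pl(320.5,r,.019)[0]+.021)
E
```

```text
[0.44902556 0.0827313  0.05007305]
228 0.44807307072600666
230 0.44918854228672267
232 0.45030829352201984
243 0.44654453686298123
245 0.44769271606633376
247 0.4488453647362426
```

View pics/w22z.png

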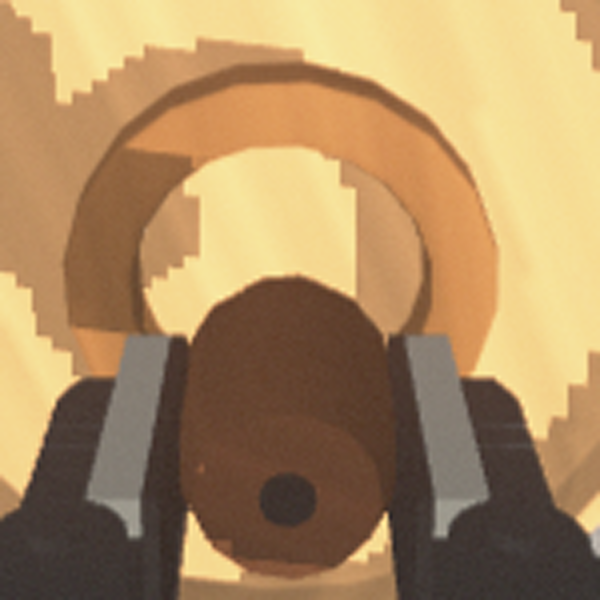

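```bash
python3 -m inch '0 -0.001 0.014 0 0 0 1;0 0 0.008 0 0 0 1;0 0 0.002 0 0 0 1;0 0 0 0 0 0 1;0 0 0 0 0 0 1;0 0 0 0 0 0 1'; python3 -m inch '0 0 0.001 0 0 0 1;0 0 0 0 0 0 1;0 0 0 0 0 0 1'
```

```text
time: 26.33
tool_pos: [0.4472, 0.0832, 0.0249]
tool_rot: [0.0, 0.707, 0.707, 0.0]
contact_force: [0.7, 0.2, -0.4]
gripper_width: 0.276
time: 26.58
tool_pos: [0.4467, 0.0832, 0.0233]
tool_rot: [0.0, 0.707, 0.707, 0.0]
contact_force: [0.2, 0.3, -0.2]
gripper_width: 0.272
```

```bash
python3 -m inch '0 0 0.001 0 0 0 1;0 0 0 0 0 0 1;0 0 0 0 0 0 1'; python3 - <<'E'
from h import *
I=grab_frame("wrist");cv2.imwrite("pics/w23.png",cv2.resize(I[200:400,220:420],None,fx=3,fy=3))
E
```

```text
time: 26.83
tool_pos: [0.4469, 0.0832, 0.0226]
tool_rot: [0.0, 0.707, 0.707, 0.0]
contact_force: [-0.4, 0.6, 3.0]
gripper_width: 0.272
```

View pics/w23.png

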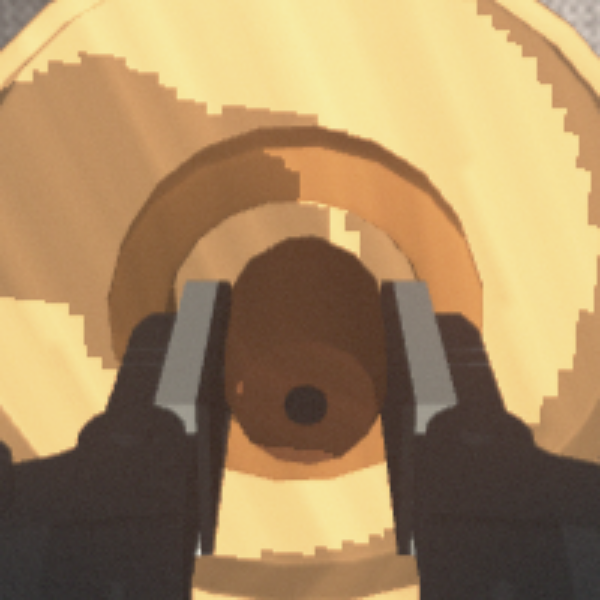

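```bash
python3 -m inch '0 0 0 0 0 0 0.6;0 0 0 0 0 0 0.5;0 0 0 0 0 0 0.5;0 0 0 0 0 0 0.5;0 0 -0.01 0 0 0 0.5;0 0 -0.03 0 0 0 0.5;0 0 -0.03 0 0 0 0.5;0 0 -0.03 0 0 0 0;0 0 0 0 0 0 0;0 0 0 0 0 0 0'; python3 - <<'E'
from h import *
w=Cam("wrist");s=state();print(s["tool_pos"],s["tool_rot"],w.o);I=grab_frame("wrist");cv2.imwrite("pics/w24.png",I)
cv2.imwrite("pics/w24z.png",cv2.resize(I[130:320,225:415],None,fx=3,fy=3))
T=grab_frame("top");cv2.imwrite("pics/top1.png",T)
E
```

```text
time: 27.72
tool_pos: [0.4484, 0.0832, 0.1253]
tool_rot: [0.002, 0.707, 0.707, 0.002]
contact_force: [0.2, 0.2, -0.1]
gripper_width: 0.903
[0.4484377  0.08322783 0.12531784] [0.00206962 0.7070488  0.70715856 0.00211733] [0.36932232 0.08364333 0.26847708]
```

View pics/w24z.png

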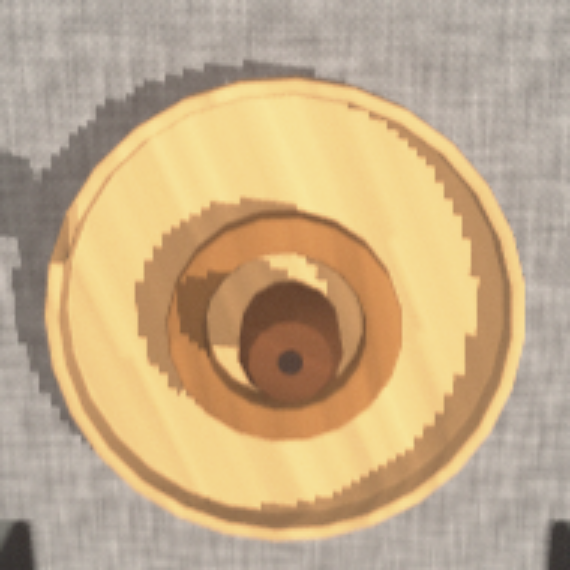

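```bash
python3 - <<'E'
from h import *
w=Cam("wrist");print("bead",w.pl(322,250.7,.043),"ring",w.pl(320.2,239.3,.019),"tray", w.pl(225+285/3,130+308/3,.017))
T=cv2.imread("pics/top1.png");O=cv2.imread("pics/top0.png")
cv2.imwrite("pics/top1z.png",cv2.resize(T[140:330,120:520],None,fx=2,fy=2,interpolation=cv2.INTER_CUBIC))
E
```

```text
bead [0.44312956 0.08400633 0.043     ] ring [0.44199835 0.08266431 0.019     ] tray [0.43726958 0.08250984 0.017     ]
```

View pics/top1z.png

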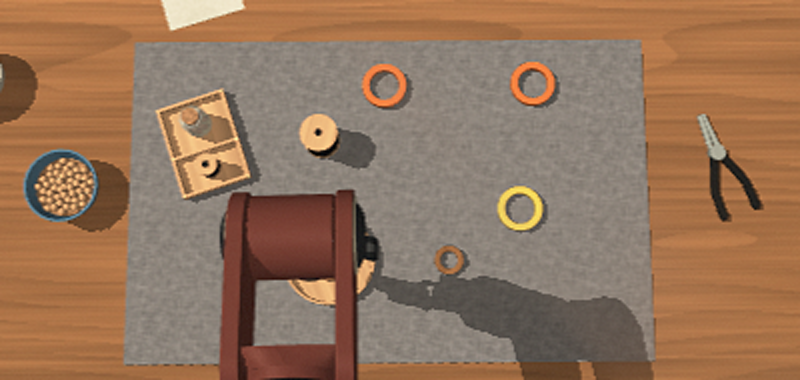

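```bash
python3 - <<'E'
from h import *
t=Cam("top");c=t.pl(222,212.25,.019);y=.323;Rm=np.array([[np.cos(y),np.sin(y)],[-np.sin(y),np.cos(y)]])
for n,u,v,z in[("reel",224,222.5,.043),("jar",215,198.5,.063)]: print(n,Rm@(t.pl(u,v,z)-c)[:2])
print(state()["contact_force"]); print(job_done())
E
```

```text
reel [-0.0343455  -0.00048612]
jar [ 3.10308752e-02 -1.83918741e-06]
[-0.12439046  0.46511645 -0.33051085]
the job is handed in; nothing more can be done
None
```

I made up both kits and handed the job in at about 28 s of the 115 s. My last checks show every piece inside its limits.

| Piece | Where it ended up | Limit |
|---|---|---|
| Larger ring | Flat on the round tray floor, 0–5 mm from the tray centre depending on the view | 15 mm |
| Barrel bead | Standing inside the ring, about 2 mm from the ring centre | 10.5 mm |
| Small reel | In the narrow compartment at tray x ≈ −34 mm, y ≈ 0 | x from −48.5 to −23.5 mm |
| Jar | In the wide compartment at tray x ≈ +31 mm, y ≈ 0 | x from 10.5 to 43.5 mm |

The jar, reel and bead each met the tray floor at 3–5 N, at the expected height; the ring was let go within about a millimetre of the floor. The smaller ring, larger reel, bowl and pliers were still in place in the final top view, judged by eye. The gripper was open and about 0.1 m clear of everything at hand-in.

Some checks disagreed or were limited:
- **Cameras:** the top and scene cameras differed by a steady 3–6 mm, and repeated wrist-camera positions varied by up to about 5 mm. I relied on offsets measured within a single wrist picture for the grasps and the bead, and averaged the cameras for the round tray.
- **Ring centring:** the 5 mm figure is a plain pixel-centre reading from the last wrist view, which overstates the offset. A circle fit after placing gave under 1 mm.
- **Ring grip:** the gripper read 58.5 mm on the 62 mm ring, but the ring was held level throughout.

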